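# Seat and clamp a board pallet in its soldering station

## Task

Get the board pallet ready for soldering, using only the fingers' tips and outsides and never gripping or lifting anything. With the fingertips, push the pallet away from you along its guides until it is fully home against the two back stops; then, with the cam lever still up, swing the clamp strap round with the back of a finger until it meets its stop, so that its pad stands over the pallet's near rail; then push the cam lever all the way down, so that the pad clamps the rail. Leave the tools and parts lying around where they are.

Things in the scene. Friction and masses are not known exactly. Their poses are not given: they have to be found in the camera images.
- station: Fixed aluminium base plate, 10 mm thick: x -122 to 100 mm, y +-123 mm, and a tongue (y -83 to 3 mm) out to x -199 mm carrying the clamp. x points away from the robot, y left, z up; origin at bench height under the centre of a pallet that is home. Black guides 14 mm high leave the pallet 1.5 mm each side in y; two buttons on 16 mm high blocks at y +-65 mm stop it in x.
- pallet: Loose metal pallet with green boards, 156 (x) by 200 (y) mm, 0.35 to 0.6 kg, flat on the station's plate between the guides, 12 to 30 mm short of the stops. Origin: centre of its underside, 10 mm over the bench; axes as the station's. Fully home: its origin is at x = 0 in the station frame. It slides with plain friction, about 2 to 8 N.
- near_rail (a point): Middle of the outer face of the pallet's near rail, 78 mm from the pallet's origin towards the robot, 20 mm over the bench. The rail is 8 mm thick and its top is 29 mm over the bench (corner screws rise 10 mm more). A good place to push.
- pivot (a point): Axis of the clamp pillar at half the height of the strap's bar, 44 mm over the bench; at (-150, -40, 44) mm in the station frame. The pillar is 22 mm thick (foot 42 mm). A 6 mm stop pin stands beside it at (-137, -25, 0) mm, 50 mm high.
- strap_nose (a point): Point in the strap's bar above its pad, 74 mm from the pivot axis, 43 to 44 mm over the bench while the lever is up. The strap is a dark steel bar, 22 mm wide, 8 mm thick (40 to 48 mm over the bench), from 16 mm behind the pivot to a round nose 85 mm from it; a nut on the nose rises 5 mm.
- strap (a joint): Angle (rad) of the strap about the upright pivot. 0: along the station's +x, against its stop pin, pad over the near rail of a pallet that is home. It grows as the strap is open: clockwise from above, so at 1.57 it points to the station's -y (right). Range 0 to 1.8, starts at 1.1 to 1.6. It stays where it is left (friction 0.1 N m).
- lever (a joint): Angle (rad) of the cam lever that sits on the pivot and turns round with the strap. 0: standing 72 degrees above the strap, leaning towards its nose; grows as it is pushed down towards the nose; 1.257: flat above the strap, fully down. Starts at 0.1 to 0.4. Needs about 5 N near the tip and stays where left. It draws the strap down evenly, 4.5 mm in all.
- lever_tip (a point): Middle of the lever's black handle near its end, 50 mm from the hinge pin. The pin is horizontal, across the strap, on the pivot axis 60 mm over the bench. The handle is 18 mm wide and 10 mm thick; its round end is 59 mm from the pin. Fully down the handle's top is about 67 mm over the bench.
- pad: Sprung rubber pad (7 N per mm) under the strap's nose, 12 mm across; origin: centre of its underside, about 31 mm over the bench while the lever is up, about 2 mm above the pallet's rail.
- driver: Loose screwdriver with an orange handle, 176 mm long, left of the station; a bystander. Origin: its middle, at the bench.
- parts_bin: Loose open yellow parts bin, 94 x 63 x 42 mm, right of the station; a bystander. Origin: centre of its underside.
- tub: Loose white tub of swabs, 58 mm across, 76 mm high, right of the station; a bystander. Origin: centre of its underside.
- tweezers: Loose tweezers, 129 mm long, 9 mm high, right of the station; a bystander. Origin: its middle, at the bench.

How it is judged:
By the outcome, as a careful person would: the job done as asked, in the order asked, and still so for the second after the job is handed in, with the robot touching nothing.
It also fails if it takes over 64 s, if anything falls off the work surface, if the arm or the gripper's body presses on something with over 40 N, if the wrist force passes 120 N, or if a joint passes its speed limit or range.

## Robot

A 6-joint arm with a two-finger parallel gripper is mounted at the origin on a cart in front of the work surface, level with it; the furniture and walls round the work are solid. World frame = base frame: x ahead of the robot, y to its left, z up, the work surface at z = 0. Lengths are in m, angles in rad, forces in N, time in s.
With the tool pointing down it reaches from about 0.3 to 0.775 m from the base axis. Payload 14.6 kg.
Tool frame: the origin (TCP) lies at the very end of the fingers, on their centre line; the grasp point (between the pads) lies 19 mm behind it (pinch_z is the distance from the TCP to the grasp point, in m); z points along the fingers, y is the direction in which the jaws open and shut (so a half turn about z gives the same grasp; the last joint's range is limited). The gripper opens to 94 mm and grips with 3 to 60 N. Pads are 16 mm wide; open, the fingers measure 119 mm over their backs; the gripper's body (75 mm by 177 mm) begins 78 mm behind the grasp point.
Start: joints at [-1.185, 0.3, 1.521, -0, 1.321, -0.067], TCP at [0.241, -0.495, 0.205] pointing down, gripper open.
Joint ranges: [-3.03, 3.03], [-0.79, 2.21], [0.23, 2.52], [-1.04, 4.18], [0, 3.07], [-2.55, 2.55]. Speed limits (rad/s): [2.22, 2.22, 2.57, 3.14, 3.14, 3.14].

## Interface

Orientations are given as [roll, pitch, yaw] about the fixed x, y, z axes, in that order (R = Rz(yaw) Ry(pitch) Rx(roll)).
In Python, from station import get_obs, camera, hand_in, pinch_z gives the robot as it stands.
- The arm moves only by the tool servo_tool, never from a script. Its argument "moves" is a list that holds one entry, the list of rows, each a list of 7 numbers: the turn, a rotation vector about the tool's x, y, z normalised to -1 to 1, where 1 is pi/2 rad, then the shift along the tool's x, y, z normalised to -1 to 1, where 1 is 500 mm, then the closure, from 0 (fully open) to 1 (shut). In form: [[[rx, ry, rz, x, y, z, hand], ...]]. A call has 1 to 12 rows; each row is the pose to reach, as a shift and turn from the pose measured when the call began, along the tool's axes at that moment; what a row does not reach only later rows make up. A row lasts 1/12 s, in which the tool goes at most 41.7 mm and 7.16 degrees, less where a joint would pass 70% of its speed; a pose out of reach is approached as far as the arm can. A call with a number of a shift or a turn outside -1 to 1 is refused whole. A call with a gripper value outside its range is refused whole. The fingers move at their own pace and stop on an object; "squeeze" is the grip in N (left out, the last holds). Time passes only in rows, so rows that repeat a pose let the fingers close. It gives the time, the measured TCP pose, the force and the opening at its end, in the units of the state.
- get_obs(): the state, without advancing time (a new reading comes with each control period).
- camera(name): name is "scene" or "top" or "wrist"; returns a dict with "color" (420x560x3 uint8, red, green, blue), "intrinsics" (3x3 intrinsics, pixels), "distortion" ([k1, k2, p1, p2, k3] as OpenCV has them; the pictures are not rectified), "rvec" (rotation vector, rad) and "tvec" (3), from world to camera coordinates, as OpenCV has them. Camera axes: x right, y down, z forward; pixel columns grow to the right and rows downward; lengths in m; the calibration is good to about 2 mm. A picture is of the moment at which its call begins. There is no depth.
- hand_in(): hands the job in, once; it reports no verdict.
The state is a dict: "time_s": time; "qpos": joint angles; "joint_vel": joint speeds; "tau": joint torques, N m; "ee_pos": TCP position; "eef_rot": TCP orientation; "force": force on the tool from outside, world axes, zero at the start; "moment": the same for the moment, N m; "grip_width": finger opening in m.
Only numpy, scipy, OpenCV 4.12 (cv2) and the standard library are available. Lean on these libraries where they do the work, as an engineer would, in place of code of your own. Each camera call takes 0.05 s, during which the arm holds its last target.

## Working session

There is one attempt and no reset: what is moved stays moved. The work goes in short steps, Python scripts to look and compute and a tool call to move; the robot and the scene stay as the last step left them, time stands still between calls to the robot, and variables do not carry over. Pictures are saved under pics/ and viewed, and the job is handed in when it is done.

Besides the shell and the picture viewer there is one more tool, called after ">>>" in YAML: its name, and indented under it one key for each argument. servo_tool: Moves the arm, as the interface text tells. Scaled input: -1 to 1 covers 500 mm each way for a shift and pi/2 rad each way for a turn. Its arguments: {"type":"object","properties":{"moves":{"type":"array"},"squeeze":{"type":"number"}},"required":["moves"]}

```bash
mkdir -p pics; ls; python3 - <<'E'
from station import get_obs,camera,pinch_z
import cv2
o=get_obs();print(o,pinch_z)
for n in("scene","top","wrist"):
    c=camera(n);cv2.imwrite(f"pics/a_{n}.png",c["color"][:,:,::-1]);print(n,c["intrinsics"],c["distortion"],c["rvec"],c["tvec"])
E
```

```text
pics
{'time_s': 0.0, 'qpos': array([-1.18465097e+00,  3.00457462e-01,  1.52160455e+00, -3.44035632e-05,
        1.32065559e+00, -6.65819567e-02]), 'joint_vel': array([-0.00084224,  0.0024626 ,  0.00065948,  0.00073311, -0.00038622,
       -0.00061689]), 'tau': array([ 5.79701482e-04, -5.31805301e+01, -3.52736807e+01,  7.08931102e-02,
        2.43788684e-02, -1.12987107e-04]), 'ee_pos': array([ 0.24048032, -0.49434979,  0.20488387]), 'eef_rot': array([-3.14046799e+00, -4.15961113e-05,  4.52735822e-01]), 'force': array([ 0.49742723,  0.8407211 , -0.18589696]), 'moment': array([ 0.02526116, -0.03362904,  0.03142078]), 'grip_width': 0.0939300037307052} 0.0188
scene [[389.75401968   0.         281.63605405]
 [  0.         389.75401968 211.47704472]
 [  0.           0.           1.        ]] [0.00563582 0.         0.         0.         0.        ] [ 0.94635184 -2.27895863  1.26501205] [0.40336173 0.24937291 0.7407559 ]
top [[421.97693419   0.         274.99622178]
 [  0.         421.97693419 202.352694  ]
 [  0.           0.           1.        ]] [-0.09641127  0.          0.          0.          0.        ] [ 2.1786173  -2.15940553  0.05296589] [0.04112978 0.50957788 1.30273928]
wrist [[354.64681046   0.         277.62583983]
 [  0.         354.64681046 208.75786327]
 [  0.           0.           1.        ]] [-0.00665967  0.          0.          0.          0.        ] [-2.48362026  1.55193032  0.19252167] [-0.54968559 -0.02516731  0.39059258]
```

View pics/a_top.png

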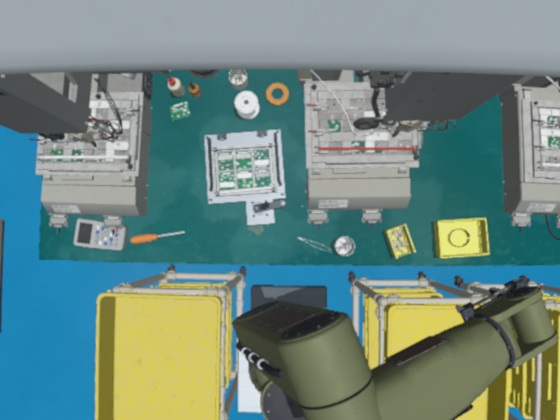

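View pics/a_scene.png

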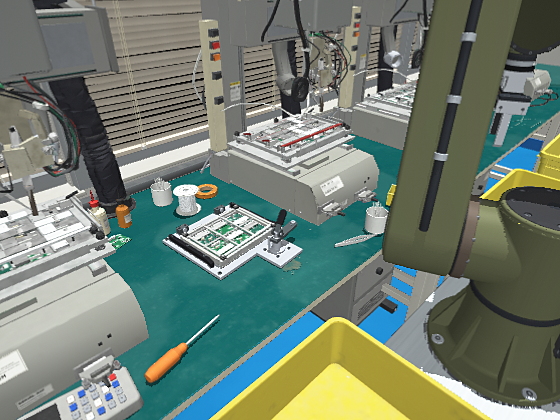

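View pics/a_wrist.png

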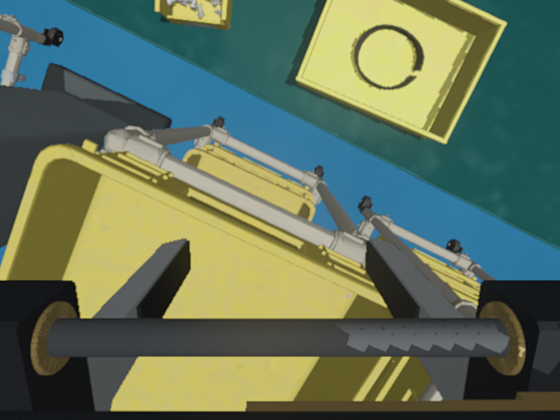

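```bash
cat > h.py <<'E'
import numpy as np,cv2
from station import get_obs,camera
def ray(c,uv,z):
    K=np.array(c["intrinsics"]);d=np.array(c["distortion"])
    p=cv2.undistortPoints(np.array(uv,float).reshape(-1,1,2),K,d).reshape(-1,2)
    R=cv2.Rodrigues(np.array(c["rvec"],float))[0];t=np.array(c["tvec"],float).ravel()
    C=-R.T@t;D=np.c_[p,np.ones(len(p))]@R
    z=np.broadcast_to(z,len(p));s=(z-C[2])/D[:,2]
    return C+D*s[:,None]
def proj(c,X):
    return cv2.projectPoints(np.array(X,float).reshape(-1,3),np.array(c["rvec"],float),np.array(c["tvec"],float),np.array(c["intrinsics"]),np.array(c["distortion"]))[0].reshape(-1,2)
def save(c,n,box=None,s=1):
    im=c["color"][:,:,::-1]
    if box: x0,y0,x1,y1=box; im=im[y0:y1,x0:x1]
    cv2.imwrite("pics/"+n,cv2.resize(im,None,fx=s,fy=s,interpolation=cv2.INTER_CUBIC))
E
python3 - <<'E'
from h import *
c=camera("top");save(c,"b_top.png",(190,110,370,260),4.4)
c=camera("scene");save(c,"b_scene.png",(150,180,320,290),4.6)
E
```

```text
(no output)
```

View pics/b_top.png

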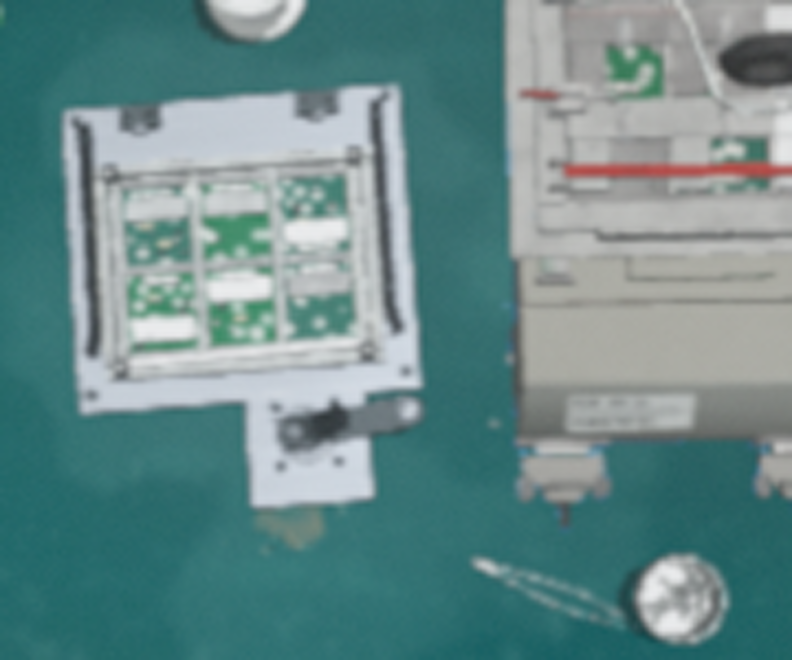

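View pics/b_scene.png

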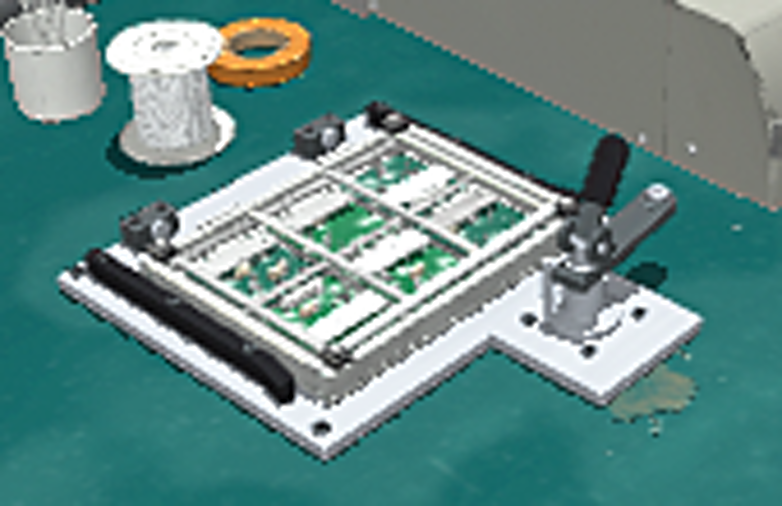

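```bash
cat >> h.py <<'E'
def fit(P,M):
    P=np.array(P)[:,:2];M=np.array(M)[:,:2]
    a=P-P.mean(0);b=M-M.mean(0)
    th=np.arctan2((b[:,0]*a[:,1]-b[:,1]*a[:,0]).sum(),(a*b).sum())
    R=np.array([[np.cos(th),-np.sin(th)],[np.sin(th),np.cos(th)]])
    t=P.mean(0)-R@M.mean(0)
    return th,t,P-(M@R.T+t)
E
python3 - <<'E'
from h import *
c=camera("top")
uv=np.array([(63,110),(398,85),(422,385),(80,412),(252,505),(373,497)])/4.4+(190,110)
W=ray(c,uv,.01)
M=np.array([(100,123),(100,-123),(-122,-123),(-122,123),(-199,3),(-199,-83)])/1e3
th,t,r=fit(W,M);print(th,t,r*1e3)
R=np.array([[np.cos(th),-np.sin(th)],[np.sin(th),np.cos(th)]])
uv=np.array([(110,168),(357,152),(372,355),(118,375)])/4.4+(190,110)
print(((ray(c,uv,.029)[:,:2]-t)@R)*1e3)
uv=np.array([(293,432),(408,408)])/4.4+(190,110)
print(((ray(c,uv,[.048,.05])[:,:2]-t)@R)*1e3)
E
```

```text
0.08198780743786974 [0.63644241 0.14529667] [[ 0.33600263  0.38951002]
 [-0.97608571 -0.17157038]
 [ 0.68723881 -1.13381016]
 [-0.56545902  0.51056506]
 [ 0.5044069   0.69884323]
 [ 0.0138964  -0.29353777]]
[[ 50.11240329  88.1580577 ]
 [ 47.57017096 -90.11708761]
 [-99.1455181  -90.31999722]
 [-99.80945988  91.2739389 ]]
[[-150.88574738  -31.85138734]
 [-140.23529713 -113.0828304 ]]
```

```bash
cat >> h.py <<'E'
from scipy.spatial.transform import Rotation as Rn
TH=0.08199;T0=np.array([.63644,.14530])
def s2w(p):
    p=np.array(p,float)/1e3;c,s=np.cos(TH),np.sin(TH)
    return np.r_[T0+[c*p[0]-s*p[1],s*p[0]+c*p[1]],p[2]]
def w2s(P):
    c,s=np.cos(TH),np.sin(TH);d=np.array(P[:2])-T0
    return np.r_[c*d[0]+s*d[1],-s*d[0]+c*d[1],P[2]]*1e3
def row(p,yaw):
    "station mm target TCP, yaw relative to station (tool down) -> row values"
    o=get_obs();R0=Rn.from_euler("xyz",o["eef_rot"]);R1=Rn.from_euler("xyz",[np.pi,0,yaw+TH])
    rv=(R0.inv()*R1).as_rotvec()/(np.pi/2);sh=R0.inv().apply(s2w(p)-o["ee_pos"])/.5
    return np.round(np.r_[rv,sh],4)
def st():
    o=get_obs();print("t",round(o["time_s"],2),"st",w2s(o["ee_pos"]).round(1),"yaw-st",np.round(o["eef_rot"]-[0,0,TH],3),"F",o["force"].round(1),"g",round(o["grip_width"],4),"q",o["qpos"].round(2))
E
python3 - <<'E'
from h import *
c=camera("wrist");o=get_obs();R=cv2.Rodrigues(c["rvec"])[0];C=-R.T@c["tvec"].ravel()
T=Rn.from_euler("xyz",o["eef_rot"]);print("cam in tool",T.inv().apply(C-o["ee_pos"]),"axis",T.inv().apply(R[2]))
st()
print(row([-160,20,200],np.pi/2))
print(row([-160,-40,200],np.pi/2))
E
```

```text
cam in tool [ 0.07067877  0.00018954 -0.17931781] axis [-2.42336750e-01 -1.90699898e-04  9.70192179e-01]
t 0.35 st [-446.9 -605.2  205.3] yaw-st [-3.141 -0.     0.371] F [ 0.5 -0.1  0.7] g 0.0942 q [-1.18  0.3   1.52  0.    1.32 -0.07]
[-1.000e-04 -1.000e-04 -7.640e-01  9.880e-01 -9.576e-01  1.090e-02]
[-1.000e-04 -1.000e-04 -7.640e-01  9.445e-01 -8.458e-01  1.090e-02]
```

>>> servo_tool:
  moves:
    - [[0,0,-0.2,0.2,-0.2,0,1],[0,0,-0.4,0.5,-0.45,0,1],[0,0,-0.6,0.7,-0.65,0,1],[0,0,-0.764,0.988,-0.9576,0.01,1],[0,0,-0.764,0.988,-0.9576,0.02,1],[0,0,-0.764,0.988,-0.9576,0.03,1],[0,0,-0.764,0.988,-0.9576,0.04,1],[0,0,-0.764,0.988,-0.9576,0.05,1],[0,0,-0.764,0.988,-0.9576,0.06,1],[0,0,-0.764,0.988,-0.9576,0.06,1],[0,0,-0.764,0.988,-0.9576,0.06,1],[0,0,-0.764,0.988,-0.9576,0.06,1]]
  squeeze: 10

```text
time_s: 1.35
ee_pos: [0.4119, -0.0232, 0.1883]
eef_rot: [3.141, -0.0, 1.653]
force: [1.0, -0.5, 0.5]
grip_width: 0.0173
```

```bash
python3 - <<'E'
from h import *
st();print(row([-160,20,180],np.pi/2))
E
```

```text
t 1.35 st [-237.6 -149.6  188.3] yaw-st [ 3.141 -0.     1.571] F [ 1.  -0.5  0.5] g 0.0173 q [-0.15  0.    1.9   0.    1.23 -0.23]
[ 0.0005 -0.      0.0004  0.3391  0.1553  0.0167]
```

>>> servo_tool:
  moves:
    - [[0,0,0,0.339,0.155,0.017,1],[0,0,0,0.339,0.155,0.017,1],[0,0,0,0.339,0.155,0.017,1],[0,0,0,0.339,0.155,0.017,1],[0,0,0,0.339,0.155,0.017,1],[0,0,0,0.339,0.155,0.017,1],[0,0,0,0.339,0.155,0.017,1]]

```text
time_s: 1.93
ee_pos: [0.4749, 0.1528, 0.1794]
eef_rot: [-3.141, 0.0, 1.655]
force: [0.2, -0.1, -0.8]
grip_width: 0.0001
```

```bash
python3 - <<'E'
from h import *
st();c=camera("wrist");save(c,"c_w.png",None,1.4)
c=camera("scene");save(c,"c_s.png",(150,130,350,290),4)
E
```

```text
t 1.93 st [-160.4   20.7  179.4] yaw-st [-3.141  0.     1.573] F [ 0.2 -0.1 -0.8] g 0.0001 q [ 0.24  0.21  1.7  -0.    1.24  0.15]
```

View pics/c_w.png

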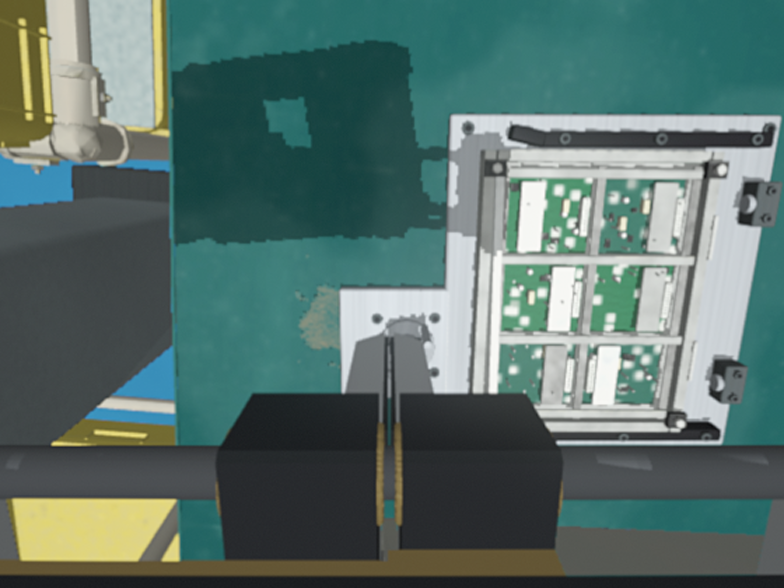

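View pics/c_s.png

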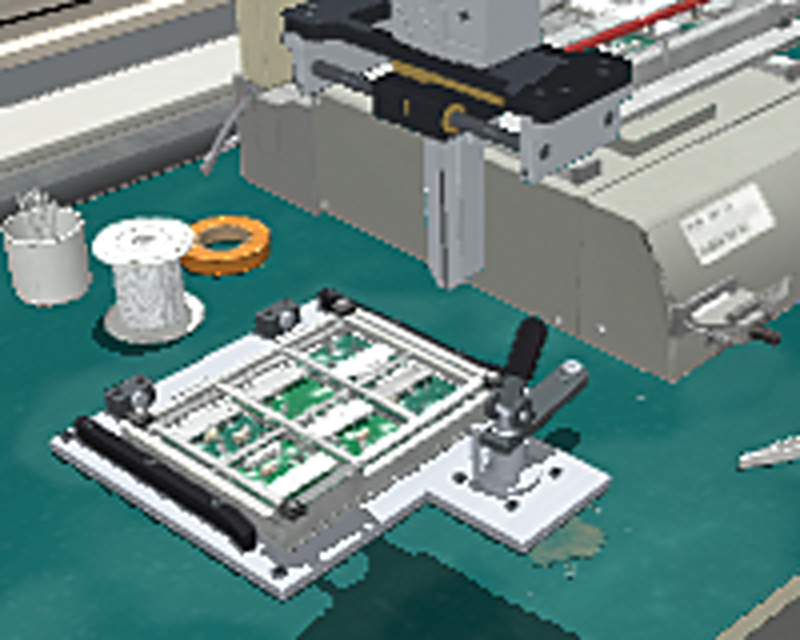

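```bash
python3 - <<'E'
from h import *
c=camera("wrist")
uv=np.array([(449,115),(447,288),(340,290),(780,117)])/1.4
W=ray(c,uv,.01)
for w in W: print(w2s(w).round(1))
print("expect (-122,123),(-122,3),(-199,3),(100,123)")
uv=np.array([(482,152),(471,418),(676,441),(497,168),(676,421)])/1.4
for w in ray(c,uv,[.029,.029,.029,.039,.039]): print(w2s(w).round(1))
E
```

```text
[-119.7  124.    10. ]
[-117.5    5.5   10. ]
[-195.     3.9   10. ]
[102.  123.4  10. ]
expect (-122,123),(-122,3),(-199,3),(100,123)
[-100.    99.7   29. ]
[-99.4 -87.8  29. ]
[  53.9 -106.7   29. ]
[-92.   89.7  39. ]
[ 45.1 -84.8  39. ]
```

```bash
python3 - <<'E'
from h import *
st();print(row([-140,15,60],np.pi/2));print(row([-140,15,18],np.pi/2));print(row([-118,15,18],np.pi/2))
E
```

```text
t 2.08 st [-160.4   19.   180. ] yaw-st [3.141 0.    1.57 ] F [ 1.6 -0.8 -0.9] g 0.0006 q [ 0.23  0.21  1.7  -0.    1.24  0.15]
[ 6.00e-04  1.00e-04 -3.00e-04 -8.00e-03  4.07e-02  2.40e-01]
[ 6.00e-04  1.00e-04 -3.00e-04 -8.00e-03  4.06e-02  3.24e-01]
[ 6.00e-04  1.00e-04 -3.00e-04 -8.00e-03  8.46e-02  3.24e-01]
```

>>> servo_tool:
  moves:
    - [[0,0,0,-0.008,0.04,0.08,1],[0,0,0,-0.008,0.04,0.16,1],[0,0,0,-0.008,0.04,0.24,1],[0,0,0,-0.008,0.04,0.29,1],[0,0,0,-0.008,0.04,0.324,1],[0,0,0,-0.008,0.04,0.324,1],[0,0,0,-0.008,0.055,0.324,1],[0,0,0,-0.008,0.07,0.324,1],[0,0,0,-0.008,0.08,0.324,1],[0,0,0,-0.008,0.085,0.324,1]]

```text
time_s: 2.92
ee_pos: [0.5195, 0.1506, 0.0194]
eef_rot: [3.138, -0.0, 1.652]
force: [-0.3, -0.2, 0.1]
grip_width: 0.0008
```

```bash
python3 - <<'E'
from h import *
st();c=camera("wrist");save(c,"d_w.png",None,1.4)
E
```

```text
t 2.92 st [-116.1   14.9   19.4] yaw-st [ 3.138 -0.     1.57 ] F [-0.3 -0.2  0.1] g 0.0008 q [ 0.21  0.51  1.71 -0.    0.92  0.13]
```

View pics/d_w.png

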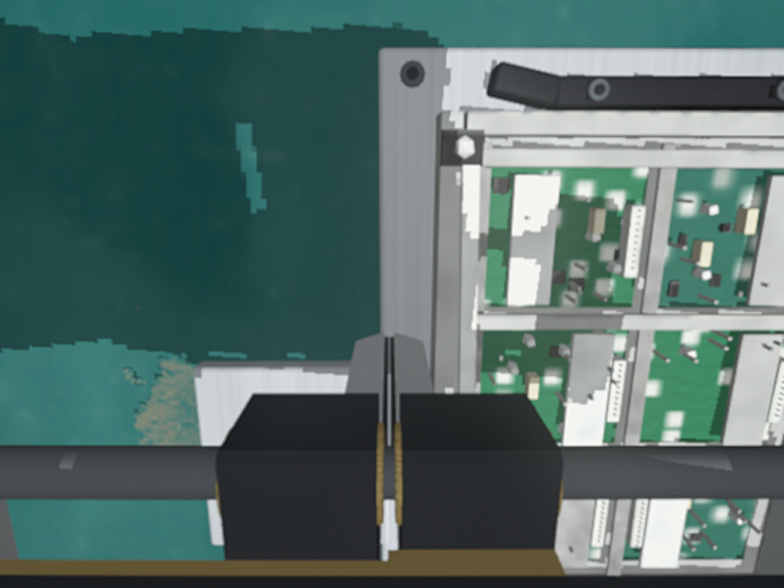

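>>> servo_tool:
  moves:
    - [[0,0,0,0,0.005,0.002,1],[0,0,0,0,0.01,0.002,1],[0,0,0,0,0.015,0.002,1],[0,0,0,0,0.02,0.002,1],[0,0,0,0,0.025,0.002,1],[0,0,0,0,0.03,0.002,1],[0,0,0,0,0.034,0.002,1],[0,0,0,0,0.036,0.002,1]]

```text
time_s: 3.63
ee_pos: [0.5375, 0.1521, 0.0181]
eef_rot: [3.139, -0.0, 1.652]
force: [-3.1, 0.3, 2.3]
grip_width: 0.0003
```

```bash
python3 - <<'E'
from h import *
st();c=camera("wrist");save(c,"e_w.png",None,1.4)
E
```

```text
t 3.63 st [-98.1  14.9  18.1] yaw-st [ 3.139 -0.     1.57 ] F [-3.1  0.3  2.3] g 0.0003 q [ 0.21  0.54  1.66 -0.    0.94  0.13]
```

View pics/e_w.png

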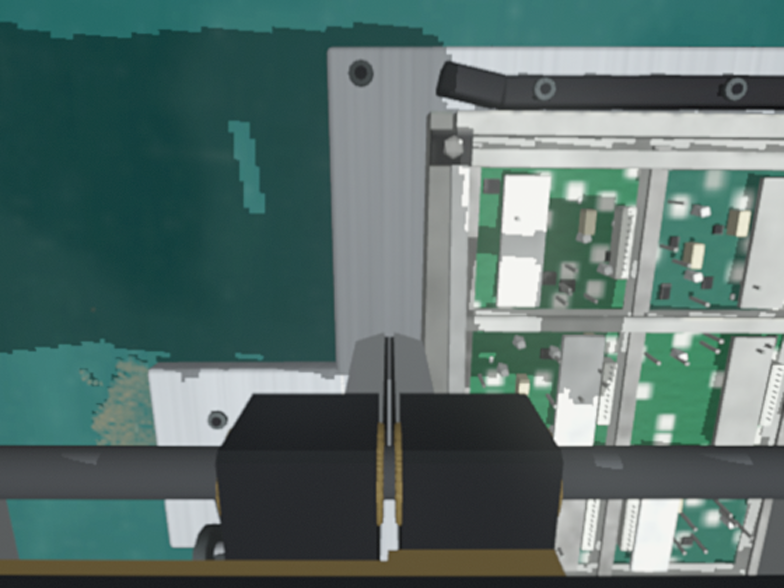

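In contact and sliding (about 3 N). Continue slowly.

>>> servo_tool:
  moves:
    - [[0,0,0,0,0.003,0,1],[0,0,0,0,0.006,0,1],[0,0,0,0,0.009,0,1],[0,0,0,0,0.012,0,1]]

```text
time_s: 4.02
ee_pos: [0.5436, 0.1527, 0.0181]
eef_rot: [3.139, -0.0, 1.652]
force: [-2.9, -0.5, 0.6]
grip_width: 0.0006
```

```bash
python3 - <<'E'
from h import *
st()
E
```

```text
t 4.02 st [-91.9  14.9  18.1] yaw-st [ 3.139 -0.     1.57 ] F [-2.9 -0.5  0.6] g 0.0006 q [ 0.21  0.55  1.64 -0.    0.95  0.13]
```

>>> servo_tool:
  moves:
    - [[0,0,0,0,0.002,0,1],[0,0,0,0,0.004,0,1],[0,0,0,0,0.006,0,1]]

```text
time_s: 4.27
ee_pos: [0.5467, 0.1529, 0.0181]
eef_rot: [3.139, -0.0, 1.652]
force: [-2.7, -0.8, 0.8]
grip_width: 0.001
```

>>> servo_tool:
  moves:
    - [[0,0,0,0,0.002,0,1],[0,0,0,0,0.004,0,1]]

```text
time_s: 4.43
ee_pos: [0.5474, 0.1529, 0.0179]
eef_rot: [-3.141, 0.0, 1.652]
force: [-18.6, -2.3, 12.4]
grip_width: 0.0006
```

```bash
python3 - <<'E'
from h import *
st();c=camera("wrist");save(c,"f_w.png",None,1.4);c=camera("scene");save(c,"f_s.png",(150,170,320,290),4.6)
E
```

```text
t 4.43 st [-88.1  14.8  17.9] yaw-st [-3.141  0.     1.57 ] F [-18.6  -2.3  12.4] g 0.0006 q [ 0.21  0.56  1.63 -0.    0.96  0.13]
```

View pics/f_s.png

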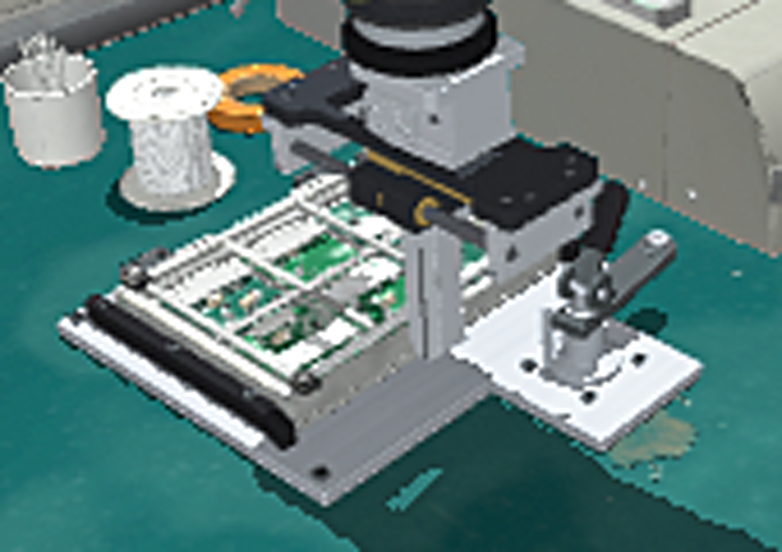

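```bash
cat >> h.py <<'E'
T0=s2w([2.4,1.0,0])[:2]
E
python3 - <<'E'
from h import *
st()
for p in ([-92,14,18],[-120,14,18],[-140,14,150],[-182,-104,150],[-182,-104,80]): print(row(p,np.pi/2))
E
```

```text
t 4.53 st [-90.6  13.8  18. ] yaw-st [-3.141  0.     1.57 ] F [-14.   -2.    8.8] g 0.0002 q [ 0.21  0.56  1.63 -0.    0.96  0.13]
[-0.0005  0.0001 -0.0004  0.0003 -0.0028 -0.    ]
[-0.0005  0.0001 -0.0004  0.0003 -0.0588  0.    ]
[-5.00e-04  1.00e-04 -4.00e-04  2.00e-04 -9.90e-02 -2.64e-01]
[-5.000e-04  1.000e-04 -4.000e-04 -2.359e-01 -1.829e-01 -2.639e-01]
[-5.000e-04  1.000e-04 -4.000e-04 -2.358e-01 -1.828e-01 -1.239e-01]
```

View pics/f_w.png

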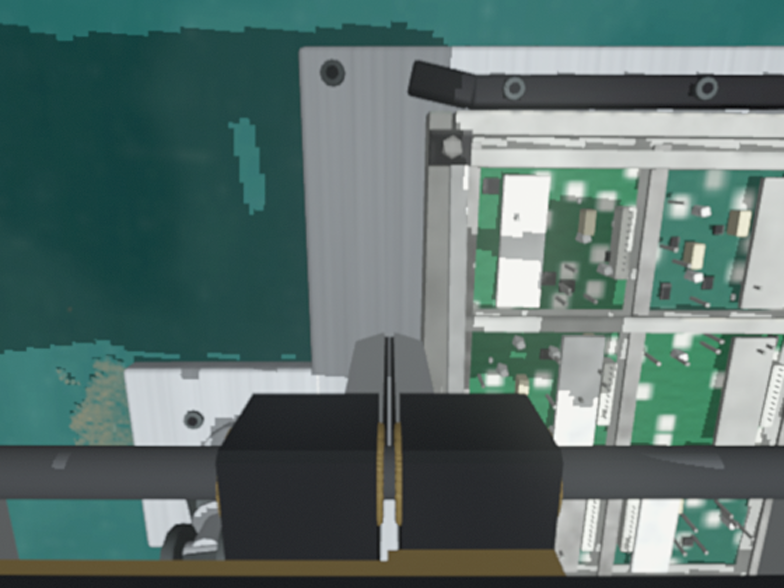

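>>> servo_tool:
  moves:
    - [[0,0,0,0,0.002,0,1],[0,0,0,0,0.003,0,1],[0,0,0,0,0.003,0,1]]

```text
time_s: 4.78
ee_pos: [0.5473, 0.1528, 0.0179]
eef_rot: [-3.137, 0.001, 1.652]
force: [-15.9, -2.0, 11.7]
grip_width: 0.0009
```

>>> servo_tool:
  moves:
    - [[0,0,0,0,-0.01,0,1],[0,0,0,0,-0.05,0,1],[0,0,0,0,-0.07,-0.05,1],[0,0,0,0,-0.1,-0.13,1],[0,0,0,0,-0.12,-0.2,1],[0,0,0,0,-0.13,-0.264,1],[0,0,0,-0.08,-0.15,-0.264,1],[0,0,0,-0.16,-0.17,-0.264,1],[0,0,0,-0.235,-0.183,-0.264,1],[0,0,0,-0.235,-0.183,-0.264,1],[0,0,0,-0.235,-0.183,-0.264,1],[0,0,0,-0.235,-0.183,-0.264,1]]

```text
time_s: 5.78
ee_pos: [0.4666, 0.0286, 0.1506]
eef_rot: [-3.138, 0.0, 1.652]
force: [0.7, 0.3, -0.6]
grip_width: 0.0006
```

```bash
python3 - <<'E'
from h import *
st();c=camera("wrist");save(c,"g_w.png",None,1.4);c=camera("top");save(c,"g_t.png",(190,110,370,260),4.4)
for p in ([-182,-104,80],[-182,-104,36],[-168,-104,36]): print(row(p,np.pi/2))
E
```

```text
t 5.78 st [-181.2 -103.4  150.6] yaw-st [-3.138  0.     1.57 ] F [ 0.7  0.3 -0.6] g 0.0006 q [-0.02  0.18  1.81 -0.    1.16 -0.1 ]
[-0.0029  0.0003  0.0004 -0.0026 -0.0009  0.1408]
[-0.0029  0.0003  0.0004 -0.0025 -0.0005  0.2288]
[-0.0029  0.0003  0.0004 -0.0025  0.0275  0.2287]
```

View pics/g_w.png

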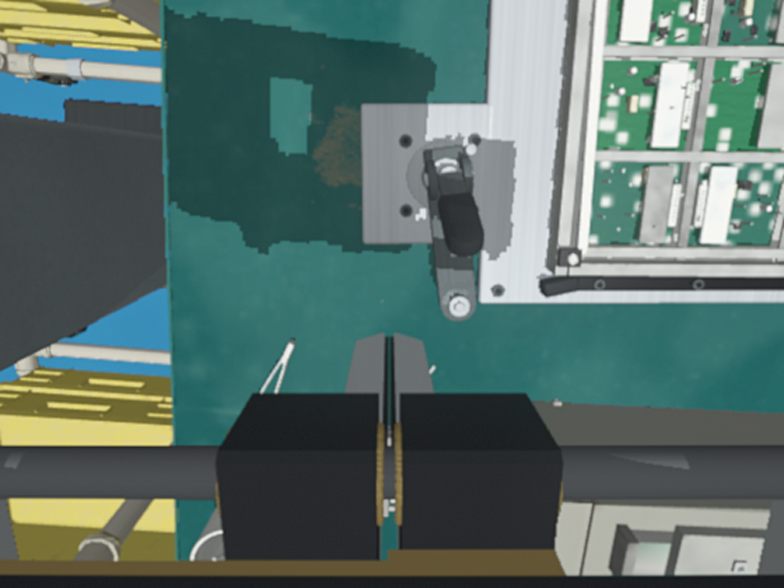

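View pics/g_t.png

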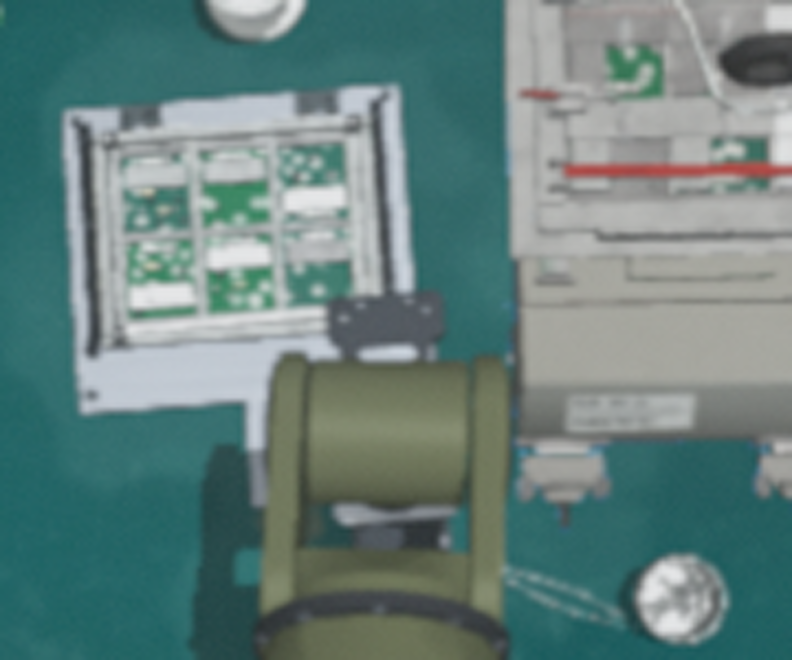

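```bash
python3 - <<'E'
from h import *
c=camera("wrist")
for uv,z in(((458,305),.053),((563,288),.029),((467,232),.1),((361,103),.01)):
    print(w2s(ray(c,np.array([uv])/1.4,z)[0]).round(1))
E
```

```text
[-141.  -109.1   53. ]
[ -72.7 -104.6   29. ]
[-144.6  -61.1  100. ]
[-198.2    5.9   10. ]
```

```bash
cat >> h.py <<'E'
def sw(a,gap=0,r=52,z=37):
    u=np.array([np.cos(a),-np.sin(a)]);m=np.array([-np.sin(a),-np.cos(a)])
    p=np.array([-150,-40])+r*u+(23.5+gap)*m
    return row([*p,z],np.pi-a),p.round(1)
E
python3 - <<'E'
from h import *
print(sw(1.45,14,z=100),sw(1.45,14),sw(1.45,4))
E
```

```text
(array([-3.100e-03,  1.000e-04, -7.630e-02,  1.290e-02,  1.200e-03,
        1.007e-01]), array([-181. ,  -96.1])) (array([-3.100e-03,  1.000e-04, -7.630e-02,  1.300e-02,  1.800e-03,
        2.267e-01]), array([-181. ,  -96.1])) (array([-3.100e-03,  1.000e-04, -7.630e-02,  1.540e-02,  2.160e-02,
        2.266e-01]), array([-171. ,  -94.9]))
```

>>> servo_tool:
  moves:
    - [[-0.002,0,-0.04,0.013,0.001,0.05,1],[-0.003,0,-0.076,0.013,0.001,0.1,1],[-0.003,0,-0.076,0.013,0.001,0.16,1],[-0.003,0,-0.076,0.013,0.001,0.2,1],[-0.003,0,-0.076,0.013,0.001,0.2266,1],[-0.003,0,-0.076,0.013,0.001,0.2266,1],[-0.003,0,-0.076,0.0154,0.0216,0.2266,1],[-0.003,0,-0.076,0.0154,0.0216,0.2266,1]]

```text
time_s: 6.6
ee_pos: [0.4774, 0.0386, 0.0378]
eef_rot: [3.14, 0.0, 1.774]
force: [0.6, 0.1, 1.4]
grip_width: 0.0004
```

```bash
python3 - <<'E'
from h import *
st();c=camera("wrist");save(c,"i_w.png",None,1.4);c=camera("scene");save(c,"i_s.png",(200,150,350,280),5)
for a in np.arange(1.4,.79,-.06): print(round(a,2),sw(a)[0])
E
```

```text
t 6.6 st [-169.6  -94.3   37.8] yaw-st [3.14  0.    1.692] F [0.6 0.1 1.4] g 0.0004 q [ 0.    0.36  1.87 -0.    0.9  -0.2 ]
1.4 [ 0.0005  0.0002 -0.0316 -0.003   0.0125  0.0013]
1.34 [ 0.0005  0.0002 -0.0698 -0.0053  0.019   0.0013]
1.28 [ 0.0005  0.0003 -0.108  -0.0072  0.0256  0.0013]
1.22 [ 0.0005  0.0003 -0.1462 -0.0087  0.0322  0.0013]
1.16 [ 0.0005  0.0003 -0.1844 -0.0098  0.039   0.0013]
1.1 [ 0.0005  0.0003 -0.2226 -0.0106  0.0458  0.0013]
1.04 [ 0.0004  0.0003 -0.2608 -0.0109  0.0526  0.0013]
0.98 [ 0.0004  0.0003 -0.299  -0.0108  0.0595  0.0013]
0.92 [ 4.000e-04  3.000e-04 -3.372e-01 -1.020e-02  6.630e-02  1.300e-03]
0.86 [ 4.000e-04  3.000e-04 -3.754e-01 -9.300e-03  7.310e-02  1.300e-03]
0.8 [ 4.000e-04  4.000e-04 -4.136e-01 -8.000e-03  7.980e-02  1.300e-03]
```

View pics/i_w.png

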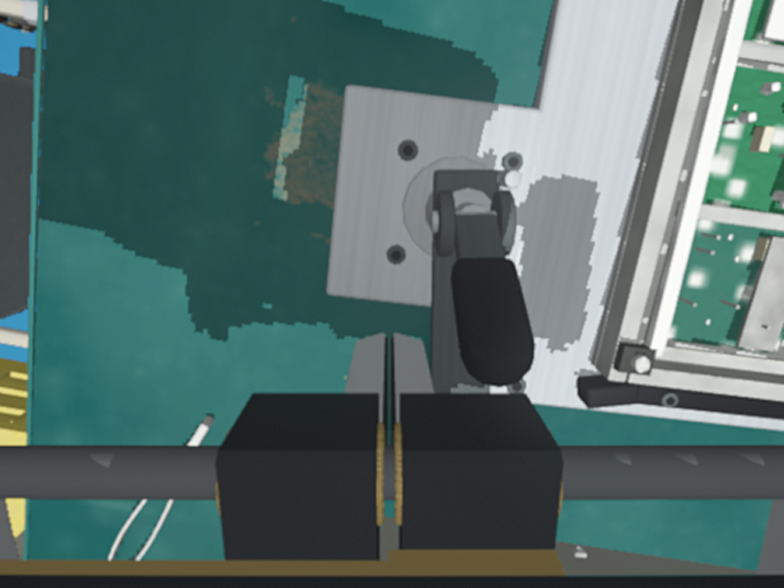

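View pics/i_s.png

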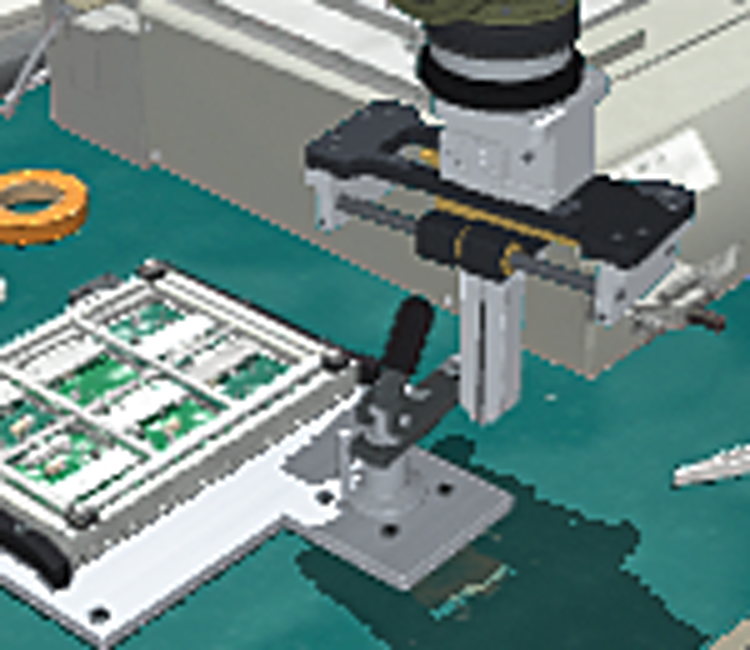

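>>> servo_tool:
  moves:
    - [[0,0,-0.032,-0.003,0.0125,0.001,1],[0,0,-0.07,-0.0053,0.019,0.001,1],[0,0,-0.108,-0.0072,0.0256,0.001,1],[0,0,-0.146,-0.0087,0.0322,0.001,1],[0,0,-0.184,-0.0098,0.039,0.001,1],[0,0,-0.223,-0.0106,0.0458,0.001,1],[0,0,-0.261,-0.0109,0.0526,0.001,1],[0,0,-0.299,-0.0108,0.0595,0.001,1],[0,0,-0.337,-0.0102,0.0663,0.001,1],[0,0,-0.375,-0.0093,0.0731,0.001,1],[0,0,-0.414,-0.008,0.0798,0.001,1]]

```text
time_s: 7.62
ee_pos: [0.5161, 0.0424, 0.0378]
eef_rot: [3.141, 0.001, 2.427]
force: [-1.0, -2.1, 0.3]
grip_width: 0.0007
```

```bash
python3 - <<'E'
from h import *
st();c=camera("wrist");save(c,"j_w.png",None,1.4)
for a in np.arange(.76,.1,-.06): print(round(a,2),sw(a)[0])
E
```

```text
t 7.62 st [-130.7  -93.7   37.8] yaw-st [3.141e+00 1.000e-03 2.345e+00] F [-1.  -2.1  0.3] g 0.0007 q [ 0.01  0.44  1.77 -0.    0.94 -0.84]
0.76 [ 0.0004  0.0009 -0.0201 -0.0014  0.0036  0.0016]
0.7 [ 0.0004  0.001  -0.0583 -0.0039  0.01    0.0016]
0.64 [ 0.0003  0.001  -0.0965 -0.0059  0.0165  0.0016]
0.58 [ 0.0003  0.001  -0.1347 -0.0076  0.0231  0.0016]
0.52 [ 0.0003  0.001  -0.1729 -0.0088  0.0299  0.0017]
0.46 [ 0.0003  0.001  -0.2111 -0.0096  0.0367  0.0017]
0.4 [ 2.000e-04  1.000e-03 -2.492e-01 -1.010e-02  4.350e-02  1.700e-03]
0.34 [ 2.000e-04  1.000e-03 -2.874e-01 -1.010e-02  5.030e-02  1.700e-03]
0.28 [ 2.000e-04  1.000e-03 -3.256e-01 -9.700e-03  5.720e-02  1.700e-03]
0.22 [ 1.000e-04  1.000e-03 -3.638e-01 -8.900e-03  6.400e-02  1.700e-03]
0.16 [ 1.00e-04  1.00e-03 -4.02e-01 -7.70e-03  7.07e-02  1.70e-03]
0.1 [ 1.000e-04  1.000e-03 -4.402e-01 -6.100e-03  7.740e-02  1.700e-03]
```

View pics/j_w.png

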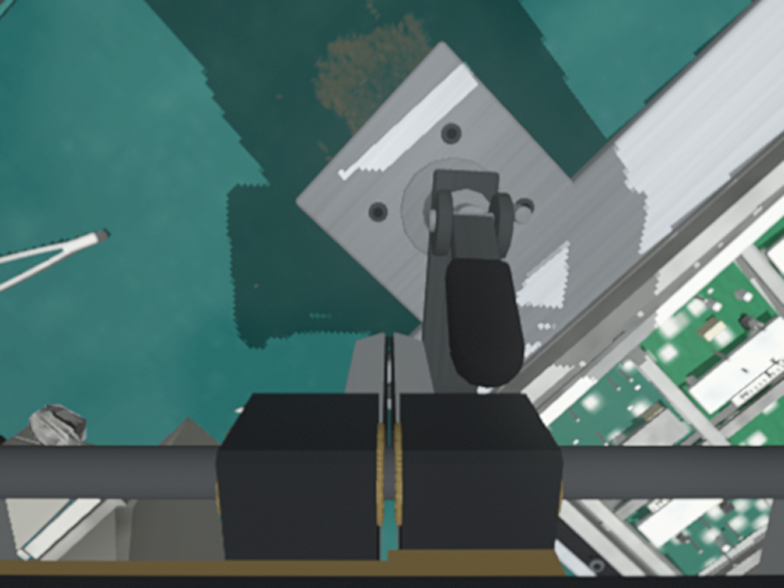

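>>> servo_tool:
  moves:
    - [[0,0,-0.02,-0.0014,0.0036,0.0015,1],[0,0,-0.058,-0.0039,0.01,0.0015,1],[0,0,-0.0965,-0.0059,0.0165,0.0015,1],[0,0,-0.135,-0.0076,0.0231,0.0015,1],[0,0,-0.173,-0.0088,0.0299,0.0015,1],[0,0,-0.211,-0.0096,0.0367,0.0015,1],[0,0,-0.249,-0.0101,0.0435,0.0015,1],[0,0,-0.287,-0.0101,0.0503,0.0015,1],[0,0,-0.3256,-0.0097,0.0572,0.0015,1],[0,0,-0.364,-0.0089,0.064,0.0015,1]]

```text
time_s: 8.5
ee_pos: [0.5411, 0.0638, 0.0379]
eef_rot: [-3.141, 0.003, 3.005]
force: [2.1, -2.5, 0.8]
grip_width: 0.0008
```

```bash
python3 - <<'E'
from h import *
st();c=camera("wrist");save(c,"k_w.png",None,1.4)
for a in np.arange(.18,-.05,-.03): print(round(a,2),sw(a)[0])
E
```

```text
t 8.5 st [-104.1  -74.4   37.9] yaw-st [-3.141e+00  3.000e-03  2.923e+00] F [ 2.1 -2.5  0.8] g 0.0008 q [ 0.05  0.49  1.69 -0.    0.96 -1.38]
0.18 [-0.0002  0.002  -0.0213 -0.0009  0.0033  0.0018]
0.15 [-0.0002  0.002  -0.0404 -0.0021  0.0065  0.0018]
0.12 [-0.0003  0.002  -0.0595 -0.0033  0.0097  0.0018]
0.09 [-0.0003  0.002  -0.0786 -0.0044  0.013   0.0018]
0.06 [-0.0003  0.002  -0.0977 -0.0053  0.0163  0.0018]
0.03 [-0.0003  0.002  -0.1168 -0.0062  0.0196  0.0018]
0.0 [-0.0004  0.002  -0.1359 -0.007   0.0229  0.0018]
-0.03 [-0.0004  0.002  -0.155  -0.0076  0.0263  0.0018]
```

View pics/k_w.png

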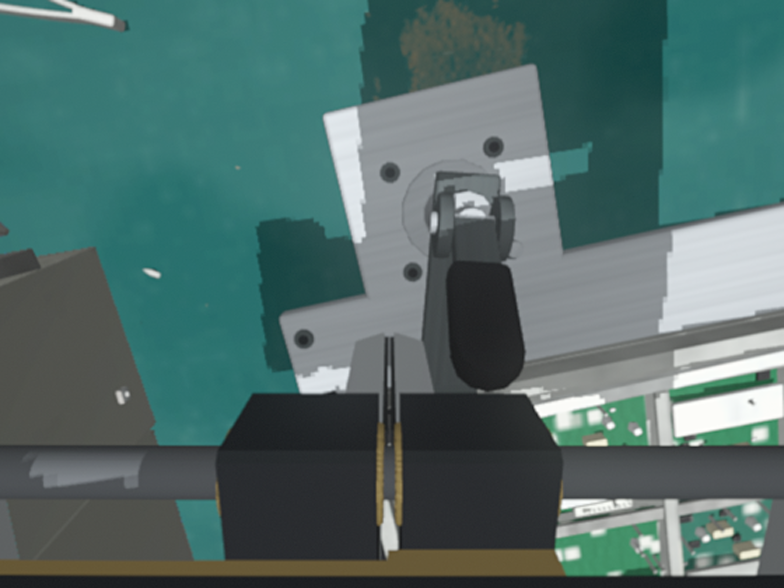

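>>> servo_tool:
  moves:
    - [[0,0,-0.021,-0.0009,0.0033,0.0018,1],[0,0,-0.04,-0.0021,0.0065,0.0018,1],[0,0.001,-0.0595,-0.0033,0.0097,0.0018,1],[0,0.002,-0.0786,-0.0044,0.013,0.0018,1],[0,0.002,-0.098,-0.0053,0.0163,0.0018,1],[0,0.002,-0.117,-0.0062,0.0196,0.0018,1]]

```text
time_s: 9.05
ee_pos: [0.5461, 0.0735, 0.0378]
eef_rot: [-3.141, 0.002, -3.091]
force: [1.8, -2.2, 2.0]
grip_width: 0.0004
```

```bash
python3 - <<'E'
from h import *
st()
for a in (.015,0,-.015,-.03,-.05): print(round(a,3),sw(a)[0])
E
```

```text
t 9.05 st [-98.3 -65.2  37.8] yaw-st [-3.141e+00  2.000e-03 -3.173e+00] F [ 1.8 -2.2  2. ] g 0.0004 q [ 0.07  0.5   1.67 -0.    0.97 -1.55]
0.015 [-0.0005  0.0011 -0.0102  0.0001  0.0018  0.0016]
0 [-0.0005  0.0011 -0.0197 -0.0006  0.0034  0.0016]
-0.015 [-0.0005  0.0011 -0.0293 -0.0012  0.005   0.0016]
-0.03 [-0.0005  0.0011 -0.0388 -0.0018  0.0066  0.0016]
-0.05 [-0.0006  0.0011 -0.0516 -0.0026  0.0087  0.0016]
```

>>> servo_tool:
  moves:
    - [[0,0,-0.01,0,0.0018,0.001,1],[0,0.001,-0.02,0,0.0034,0.001,1],[0,0.001,-0.02,0,0.005,0.001,1]]

```text
time_s: 9.3
ee_pos: [0.5462, 0.0759, 0.0377]
eef_rot: [-3.141, 0.001, -3.06]
force: [2.9, -1.9, 3.0]
grip_width: 0.0008
```

>>> servo_tool:
  moves:
    - [[0,0,0,0,0.0015,0,1],[0,0,0,0,0.003,0,1],[0,0,0,0,0.0045,0,1]]

```text
time_s: 9.55
ee_pos: [0.546, 0.0781, 0.0378]
eef_rot: [-3.141, 0.001, -3.06]
force: [2.1, -1.9, 2.2]
grip_width: 0.0006
```

```bash
python3 - <<'E'
from h import *
st();c=camera("wrist");save(c,"l_w.png",None,1.4);c=camera("scene");save(c,"l_s.png",(200,150,350,280),5)
E
```

```text
t 9.55 st [-98.  -60.5  37.8] yaw-st [-3.141e+00  1.000e-03 -3.142e+00] F [ 2.1 -1.9  2.2] g 0.0006 q [ 0.08  0.5   1.67 -0.    0.97 -1.58]
```

View pics/l_w.png

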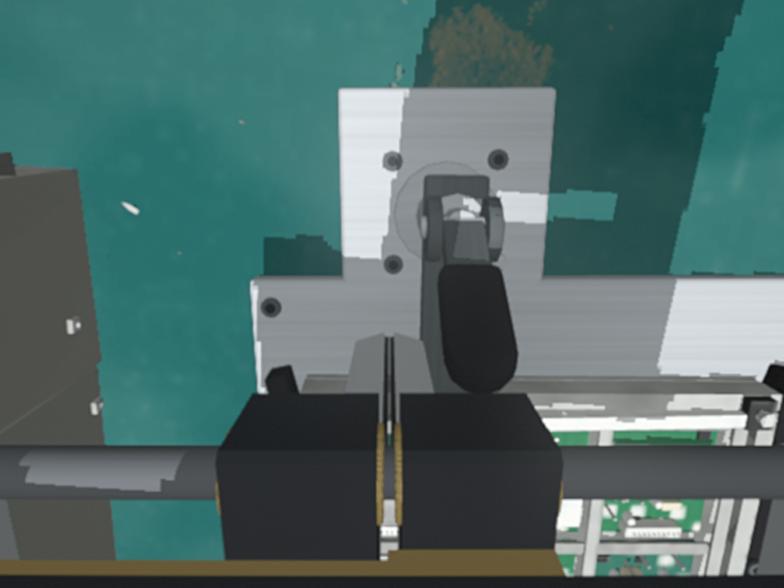

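View pics/l_s.png

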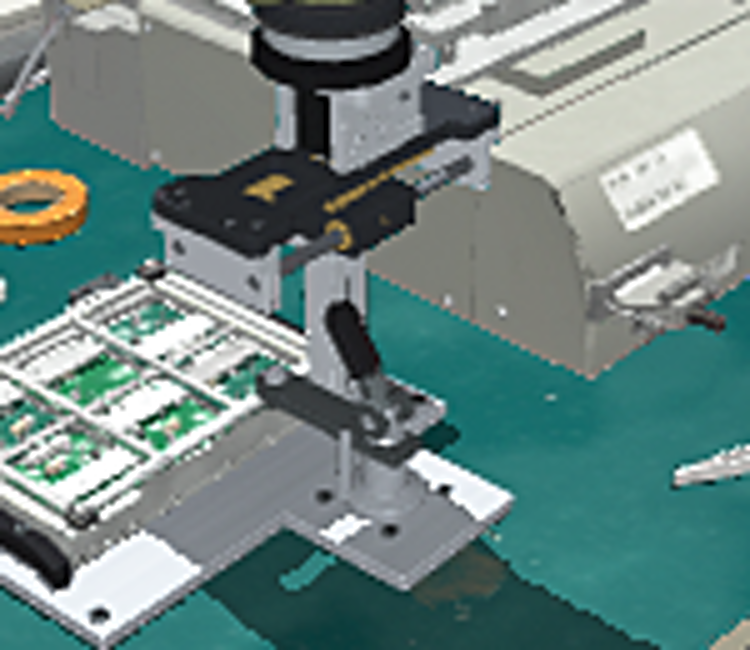

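>>> servo_tool:
  moves:
    - [[0,0,0,0,0.002,0,1],[0,0,0,0,0.004,0,1]]

```text
time_s: 9.82
ee_pos: [0.546, 0.0799, 0.0379]
eef_rot: [-3.14, 0.002, -3.06]
force: [3.8, -8.2, 2.3]
grip_width: 0.0001
```

>>> servo_tool:
  moves:
    - [[0,0,0,0,0.002,0,1],[0,0,0,0,0.003,0,1]]

```text
time_s: 9.98
ee_pos: [0.5461, 0.0804, 0.0379]
eef_rot: [-3.138, 0.002, -3.06]
force: [3.4, -11.8, 1.6]
grip_width: 0.0007
```

```bash
python3 - <<'E'
from h import *
st();c=camera("wrist");save(c,"m_w.png",None,1.4)
E
```

```text
t 9.98 st [-97.8 -58.3  37.9] yaw-st [-3.138e+00  2.000e-03 -3.142e+00] F [  3.4 -11.8   1.6] g 0.0007 q [ 0.08  0.5   1.67 -0.    0.97 -1.57]
```

View pics/m_w.png

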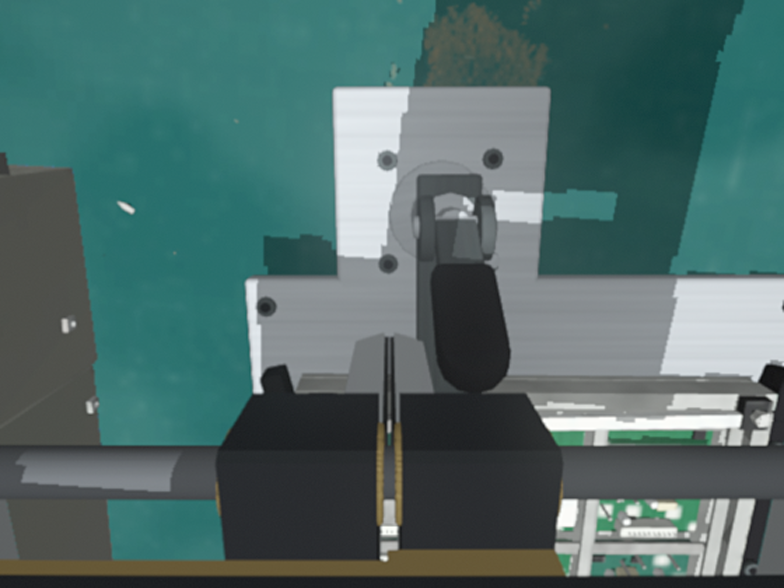

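```bash
python3 - <<'E'
from h import *
c=camera("wrist");d=camera("scene");save(d,"n_s.png",(230,180,310,240),10)
for L in (0,.1,.2,.3,.4):
    f=np.deg2rad(72)-L
    X=[s2w([-150+r*np.cos(f),-36,60+r*np.sin(f)]) for r in (28,59)]
    print(L,(proj(c,X)*1.4).round(0).tolist(),((proj(d,X)-[230,180])*10).round(0).tolist())
print((proj(c,[s2w([-150,-36,10]),s2w([-199,3,10]),s2w([-199,-83,10])])*1.4).round(0).tolist())
E
```

```text
0 [[471.0, 268.0], [491.0, 338.0]] [[430.0, 414.0], [399.0, 295.0]]
0.1 [[470.0, 276.0], [488.0, 359.0]] [[422.0, 413.0], [382.0, 295.0]]
0.2 [[469.0, 284.0], [484.0, 376.0]] [[414.0, 414.0], [366.0, 297.0]]
0.3 [[468.0, 291.0], [481.0, 390.0]] [[407.0, 415.0], [350.0, 301.0]]
0.4 [[467.0, 297.0], [477.0, 401.0]] [[400.0, 418.0], [336.0, 307.0]]
[[443.0, 211.0], [546.0, 84.0], [325.0, 84.0]]
```

View pics/n_s.png

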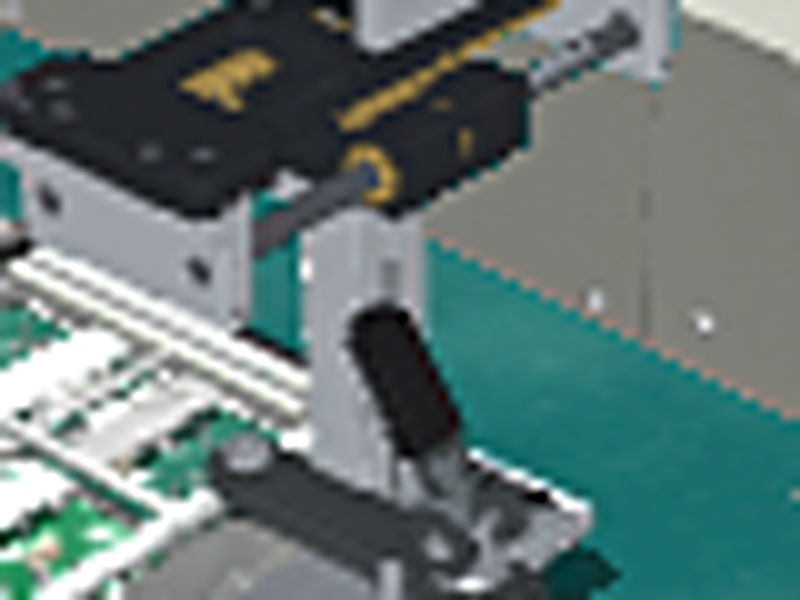

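```bash
python3 - <<'E'
from h import *
st()
for p in ([-98,-75,38],[-105,-75,130],[-156,-39,150],[-152,-39,98]): print(row(p,np.pi))
E
```

```text
t 10.13 st [-97.8 -58.4  37.9] yaw-st [-3.138e+00  2.000e-03 -3.142e+00] F [  2.8 -11.2   1.8] g 0.0005 q [ 0.08  0.5   1.67 -0.    0.97 -1.57]
[-0.0022  0.0011 -0.0004  0.0004 -0.0332 -0.0001]
[-0.0022  0.0011 -0.0004  0.0141 -0.0338 -0.1842]
[-0.0022  0.0011 -0.0004  0.1161  0.038  -0.2246]
[-0.0022  0.0011 -0.0004  0.1082  0.0383 -0.1206]
```

>>> servo_tool:
  moves:
    - [[0,0,0,0,-0.015,0,1],[0,0,0,0,-0.034,0,1],[0,0,0,0,-0.034,-0.06,1],[0,0,0,0.014,-0.034,-0.13,1],[0,0,0,0.05,-0.034,-0.2,1],[0,0,0,0.1,-0.034,-0.225,1],[-0.002,0.001,0,0.116,0.0,-0.225,1],[-0.002,0.001,0,0.116,0.038,-0.225,1],[-0.002,0.001,0,0.116,0.038,-0.225,1],[-0.002,0.001,0,0.112,0.038,-0.17,1],[-0.002,0.001,0,0.109,0.038,-0.12,1],[-0.002,0.001,0,0.109,0.038,-0.12,1]]

```text
time_s: 11.13
ee_pos: [0.488, 0.0942, 0.0936]
eef_rot: [-3.141, -0.007, -3.06]
force: [-0.8, -0.2, -0.8]
grip_width: 0.0005
```

```bash
cat >> h.py <<'E'
def lv(f,r,o=7):
    return row([-150+r*np.cos(f)-o*np.sin(f)-8,-39,60+r*np.sin(f)+o*np.cos(f)],np.pi)
E
python3 - <<'E'
from h import *
st();c=camera("wrist");save(c,"o_w.png",None,1.4);d=camera("scene");save(d,"o_s.png",(200,150,350,280),5)
for f in np.arange(1.05,-.01,-.105): print(round(f,2),lv(f,48+(1.05-f)*7))
E
```

```text
t 11.13 st [-154.5  -39.8   93.6] yaw-st [-3.141 -0.007 -3.142] F [-0.8 -0.2 -0.8] g 0.0005 q [ 0.12  0.31  1.78 -0.    1.05 -1.54]
1.05 [-0.0001 -0.0012 -0.0006 -0.0249  0.0013 -0.0151]
0.94 [-0.0001 -0.0012 -0.0006 -0.035   0.0013 -0.012 ]
0.84 [-0.0001 -0.0012 -0.0006 -0.0449  0.0014 -0.0079]
0.74 [-0.0001 -0.0012 -0.0006 -0.0544  0.0014 -0.0026]
0.63 [-0.0001 -0.0012 -0.0006 -0.0634  0.0014  0.0038]
0.53 [-0.0001 -0.0012 -0.0006 -0.0717  0.0014  0.0112]
0.42 [-0.0001 -0.0012 -0.0006 -0.0793  0.0014  0.0196]
0.32 [-0.0001 -0.0012 -0.0006 -0.0861  0.0014  0.0288]
0.21 [-0.0001 -0.0012 -0.0006 -0.0918  0.0014  0.0389]
0.11 [-0.0001 -0.0012 -0.0006 -0.0965  0.0014  0.0497]
0.0 [-1.000e-04 -1.200e-03 -6.000e-04 -1.001e-01  1.400e-03  6.100e-02]
```

View pics/o_w.png

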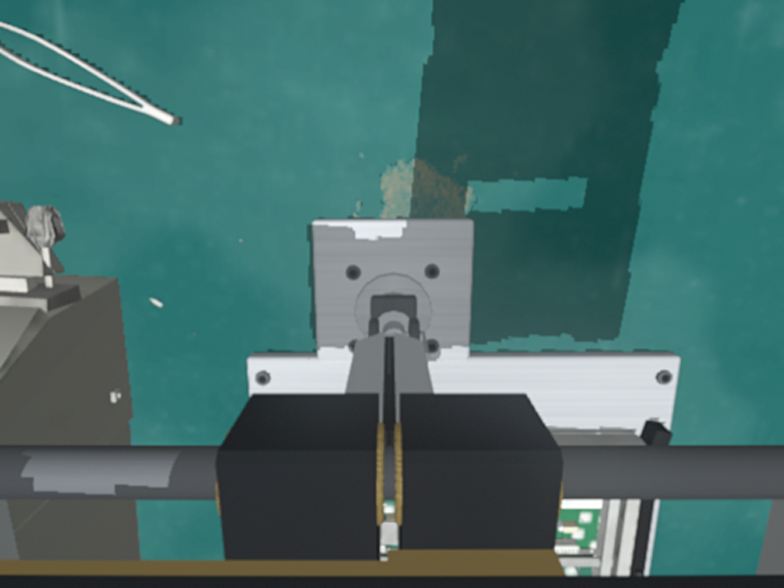

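View pics/o_s.png

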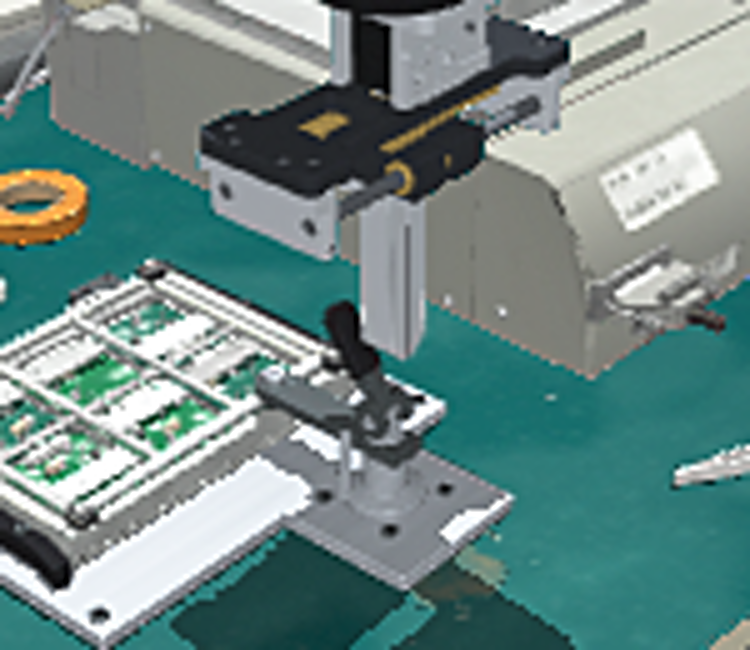

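>>> servo_tool:
  moves:
    - [[0,0,0,-0.01,0.001,-0.01,1],[0,0,0,-0.025,0.001,-0.0151,1],[0,0,0,-0.035,0.001,-0.012,1],[0,0,0,-0.045,0.001,-0.008,1],[0,0,0,-0.054,0.001,-0.0026,1],[0,0,0,-0.063,0.001,0.0038,1]]

```text
time_s: 11.73
ee_pos: [0.5219, 0.0976, 0.0958]
eef_rot: [-3.141, -0.001, -3.06]
force: [-2.3, -0.6, 3.6]
grip_width: 0.0006
```

```bash
python3 - <<'E'
from h import *
st();d=camera("scene");save(d,"p_s.png",(200,150,350,280),5)
for f in np.arange(.63,-.01,-.0525): print(round(f,2),lv(f,48+(1.05-f)*7))
E
```

```text
t 11.73 st [-120.5  -39.2   95.8] yaw-st [-3.141e+00 -1.000e-03 -3.142e+00] F [-2.3 -0.6  3.6] g 0.0006 q [ 0.12  0.38  1.69 -0.    1.08 -1.54]
0.63 [-0.0002 -0.0012 -0.0006  0.0014  0.0005 -0.0013]
0.58 [-0.0002 -0.0012 -0.0006 -0.0028  0.0005  0.0023]
0.52 [-0.0002 -0.0012 -0.0006 -0.0069  0.0005  0.0061]
0.47 [-0.0002 -0.0012 -0.0006 -0.0108  0.0005  0.0102]
0.42 [-0.0002 -0.0012 -0.0006 -0.0145  0.0005  0.0145]
0.37 [-0.0002 -0.0012 -0.0006 -0.018   0.0005  0.019 ]
0.32 [-0.0002 -0.0012 -0.0006 -0.0213  0.0005  0.0237]
0.26 [-0.0002 -0.0012 -0.0006 -0.0243  0.0005  0.0287]
0.21 [-0.0002 -0.0012 -0.0006 -0.027   0.0005  0.0338]
0.16 [-0.0002 -0.0012 -0.0006 -0.0295  0.0005  0.0391]
0.11 [-0.0002 -0.0012 -0.0006 -0.0317  0.0005  0.0446]
0.05 [-0.0002 -0.0012 -0.0006 -0.0337  0.0005  0.0502]
0.0 [-0.0002 -0.0012 -0.0006 -0.0353  0.0005  0.056 ]
```

View pics/p_s.png

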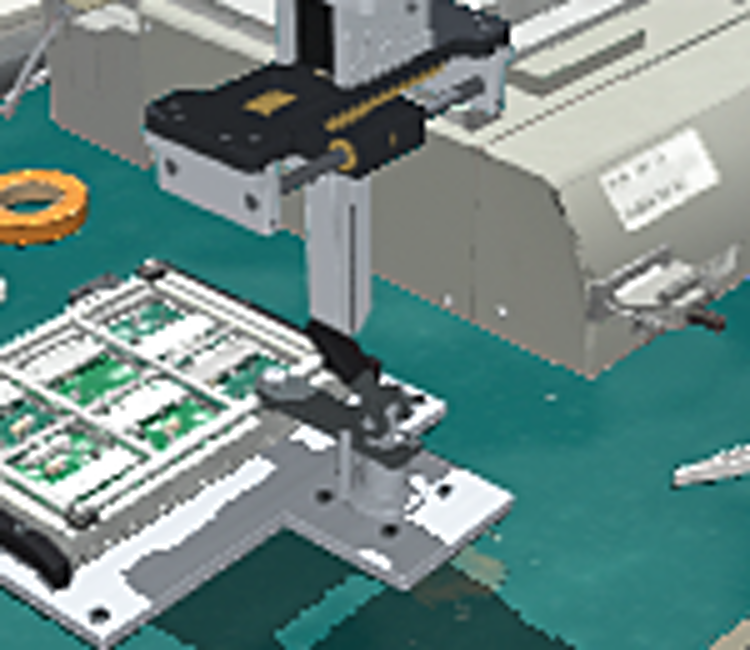

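Lever is going down with the tip on its back face, ~4 N. Continue.

>>> servo_tool:
  moves:
    - [[0,0,0,-0.0028,0.0005,0.0023,1],[0,0,0,-0.0069,0.0005,0.0061,1],[0,0,0,-0.0108,0.0005,0.0102,1],[0,0,0,-0.0145,0.0005,0.0145,1],[0,0,0,-0.018,0.0005,0.019,1],[0,0,0,-0.0213,0.0005,0.0237,1],[0,0,0,-0.0243,0.0005,0.0287,1],[0,0,0,-0.027,0.0005,0.0338,1],[0,0,0,-0.0295,0.0005,0.039,1],[0,0,0,-0.0317,0.0005,0.0446,1],[0,0,0,-0.0337,0.0005,0.05,1]]

```text
time_s: 12.7
ee_pos: [0.5391, 0.0992, 0.0698]
eef_rot: [-3.141, -0.002, -3.061]
force: [-1.9, -0.5, 3.2]
grip_width: 0.0004
```

```bash
python3 - <<'E'
from h import *
st();d=camera("scene");save(d,"q_s.png",(200,150,350,280),5)
E
```

```text
t 12.7 st [-103.2  -39.    69.8] yaw-st [-3.141e+00 -2.000e-03 -3.143e+00] F [-1.9 -0.5  3.2] g 0.0004 q [ 0.12  0.45  1.66 -0.    1.04 -1.54]
```

View pics/q_s.png

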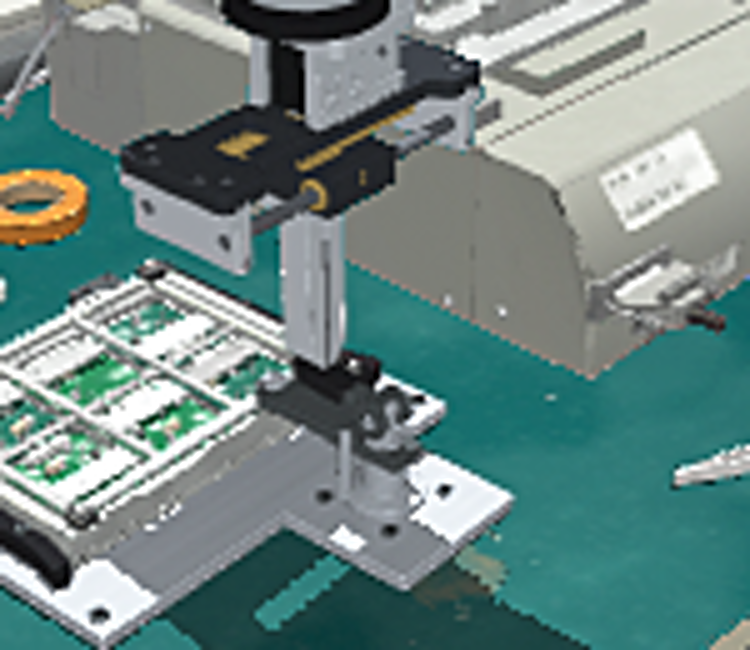

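>>> servo_tool:
  moves:
    - [[0,0,0,0,0,0.003,1],[0,0,0,0,0,0.006,1],[0,0,0,0,0,0.008,1]]

```text
time_s: 13.0
ee_pos: [0.5397, 0.0992, 0.066]
eef_rot: [-3.141, 0.0, -3.061]
force: [-4.0, -0.0, 15.3]
grip_width: 0.0004
```

>>> servo_tool:
  moves:
    - [[0,0,0,0,0,0.002,1],[0,0,0,0,0,0.004,1],[0,0,0,0,0,0.004,1]]

```text
time_s: 13.25
ee_pos: [0.5401, 0.0993, 0.0656]
eef_rot: [-3.141, 0.001, -3.061]
force: [-9.9, -1.7, 20.8]
grip_width: 0.0004
```

>>> servo_tool:
  moves:
    - [[0,0,0,0,0,-0.004,1],[0,0,0,0,0,-0.03,1],[0,0,0,0,0,-0.1,1],[0,0,0,0.05,0,-0.17,1],[0,0,0,0.12,0,-0.22,1],[0,0,0,0.2,0,-0.25,1],[0,0,0,0.2,0,-0.25,1],[0,0,0,0.2,0,-0.25,1]]

```text
time_s: 13.92
ee_pos: [0.4399, 0.0913, 0.1918]
eef_rot: [-3.142, 0.005, -3.06]
force: [-0.8, 0.6, -0.7]
grip_width: 0.0001
```

```bash
python3 - <<'E'
from h import *
st();d=camera("scene");save(d,"r_s.png",(190,180,310,270),6.6);c=camera("top");save(c,"r_t.png",(190,110,370,260),4.4)
c=camera("wrist");save(c,"r_w.png",None,1.4)
for f in(0,.1,.2):
    X=[s2w([-150+59*np.cos(f),-38,60+59*np.sin(f)])]
    print(((proj(d,X)-[190,180])*6.6).round(0))
E
```

```text
t 13.92 st [-202.7  -38.8  191.8] yaw-st [-3.142  0.005 -3.142] F [-0.8  0.6 -0.7] g 0.0001 q [ 0.12  0.08  1.81 -0.    1.24 -1.53]
[[452. 282.]]
[[453. 269.]]
[[454. 257.]]
```

View pics/r_s.png

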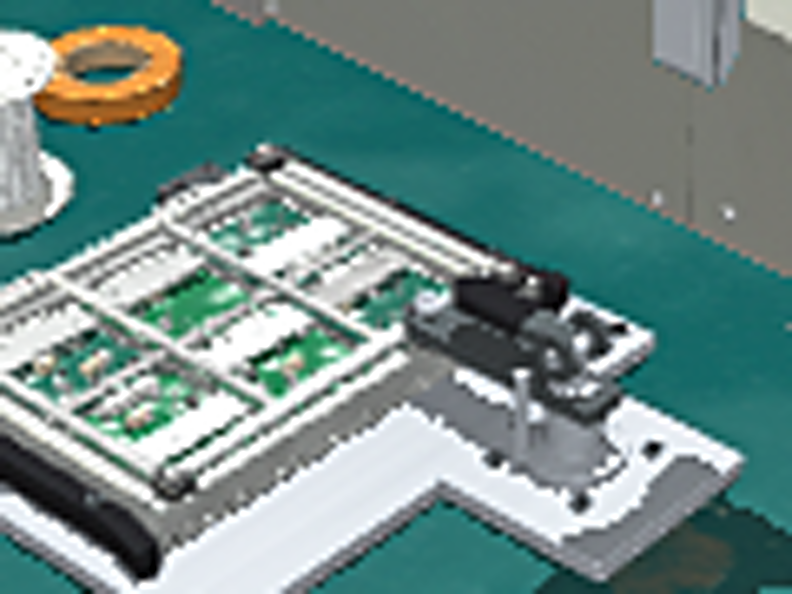

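View pics/r_t.png

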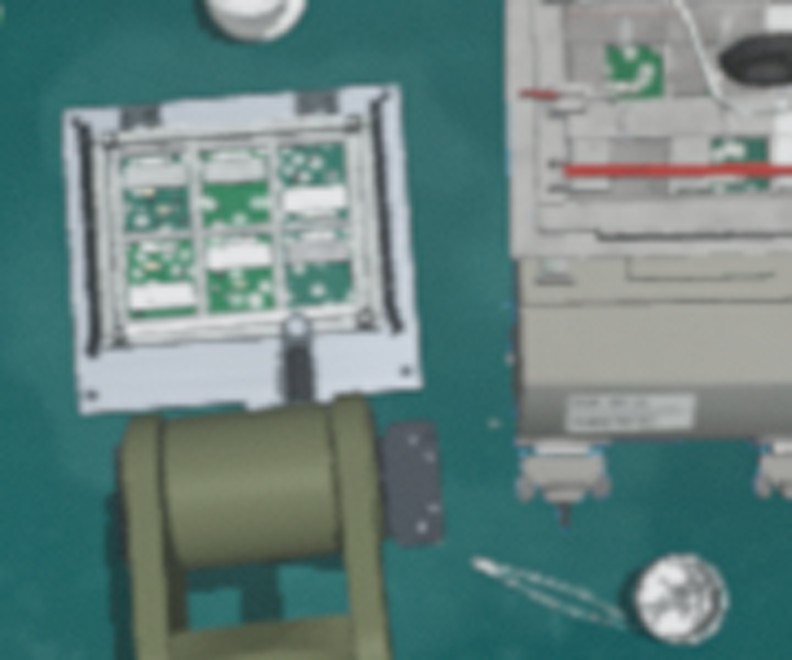

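View pics/r_w.png

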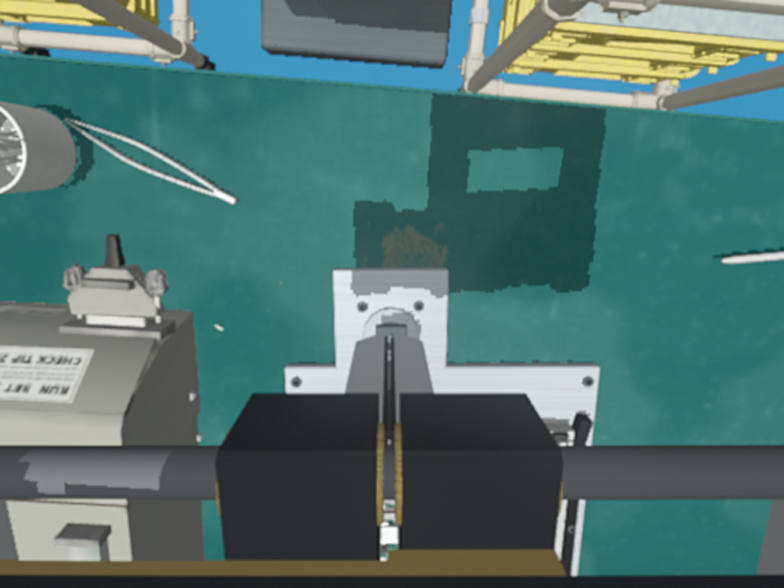

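```bash
python3 - <<'E'
from h import *
c=camera("top")
T=np.array([.63644,.14530])
R=np.array([[np.cos(TH),-np.sin(TH)],[np.sin(TH),np.cos(TH)]])
uv=np.array([(296,327),(110,142),(355,124),(366,316),(118,339)])/4.4+(190,110)
print(((ray(c,uv,[.049,.039,.039,.039,.039])[:,:2]-T)@R*1e3).round(1))
E
```

```text
[[-77.6 -39.1]
 [ 66.8  85.5]
 [ 65.7 -90.4]
 [-72.3 -88.3]
 [-75.3  88.1]]
```

```bash
python3 - <<'E'
from h import *
st();print(row([20,-90,160],np.pi/2))
E
```

```text
t 14.12 st [-201.7  -38.9  189.4] yaw-st [-3.141 -0.    -3.143] F [ 0.3  0.5 -0.1] g 0.0007 q [ 0.12  0.09  1.81 -0.    1.24 -1.53]
[-2.000e-04  0.000e+00  9.993e-01 -4.436e-01 -1.017e-01  5.880e-02]
```

>>> servo_tool:
  moves:
    - [[0,0,0.08,0,0,0,1],[0,0,0.16,0,0,0,1],[0,0,0.24,0,0,0,1],[0,0,0.32,0,0,0,1],[0,0,0.4,0,0,0,1],[0,0,0.48,0,0,0,1],[0,0,0.56,-0.05,0,0,1],[0,0,0.64,-0.13,0,0,1],[0,0,0.72,-0.2,0,0,1],[0,0,0.8,-0.27,-0.03,0,1],[0,0,0.88,-0.35,-0.06,0,1],[0,0,0.96,-0.43,-0.1,0,1]]

```text
time_s: 15.12
ee_pos: [0.6575, 0.0602, 0.1873]
eef_rot: [-3.139, -0.0, 1.717]
force: [-0.6, 0.4, 0.4]
grip_width: 0.0003
```

```bash
python3 - <<'E'
from h import *
st();print(row([20,-90,160],np.pi/2))
E
```

```text
t 15.12 st [ 11.6 -87.5 187.3] yaw-st [-3.139 -0.     1.635] F [-0.6  0.4  0.4] g 0.0003 q [ 0.04  0.57  1.19 -0.    1.39 -0.11]
[-0.0014 -0.      0.0411 -0.006   0.0166  0.0545]
```

>>> servo_tool:
  moves:
    - [[0,0,0.041,-0.006,0.016,0.03,1],[0,0,0.041,-0.006,0.016,0.054,1],[0,0,0.041,-0.006,0.016,0.054,1]]

```text
time_s: 15.37
ee_pos: [0.6646, 0.0581, 0.1548]
eef_rot: [-3.132, -0.0, 1.654]
force: [-0.8, -0.2, -0.7]
grip_width: 0.0005
```

```bash
python3 - <<'E'
from h import *
st();c=camera("wrist");save(c,"s_w.png",None,1.4);c=camera("top");save(c,"s_t.png",(190,110,370,260),4.4)
E
```

```text
t 15.37 st [ 18.6 -90.2 154.8] yaw-st [-3.132 -0.     1.572] F [-0.8 -0.2 -0.7] g 0.0005 q [ 0.03  0.61  1.19 -0.    1.35 -0.05]
```

View pics/s_w.png

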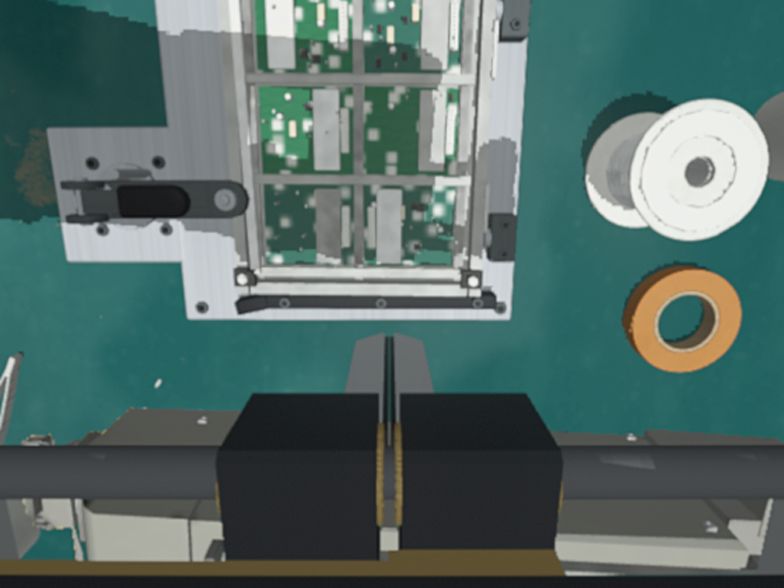

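View pics/s_t.png

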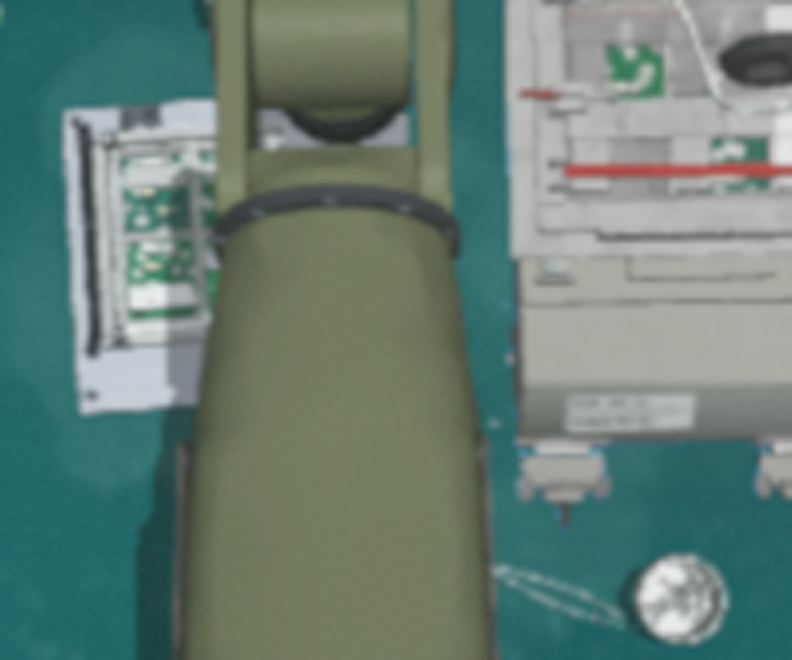

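```bash
python3 - <<'E'
from h import *
c=camera("wrist");save(c,"t_w.png",(320,0,390,210),4)
im=cv2.imread("pics/t_w.png");print(im.shape);cv2.imwrite("pics/t_w.png",np.hstack([im[:300],im[500:800]]))
uv=np.array([(166,90),(188,318),(512,320),(50,128),(243,279),(473,281)])/1.4
for w in ray(c,uv,[.01,.01,.01,.01,.039,.039]):print(w2s(w).round(1))
E
```

```text
(840, 280, 3)
[-119.9   27.6   10. ]
[-120.  -120.5   10. ]
[ 104.3 -120.8   10. ]
[-196.2    5.    10. ]
[-71.1 -86.2  39. ]
[ 71.2 -86.8  39. ]
```

View pics/t_w.png

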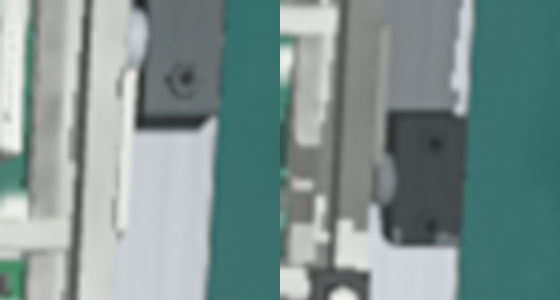

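```bash
python3 - <<'E'
from h import *
c=camera("wrist")
# local fit of the plate in this image
uv=np.array([(188,318),(512,320),(50,128),(67,262),(183,262)])/1.4
M=np.array([(-122,-123),(100,-123),(-199,3),(-199,-83),(-122,-83)])/1e3
th,t,r=fit(ray(c,uv,.01),M);print(th,t,(r*1e3).round(1))
R=np.array([[np.cos(th),-np.sin(th)],[np.sin(th),np.cos(th)]])
im=cv2.resize(c["color"][:,:,::-1],None,fx=4,fy=4,interpolation=cv2.INTER_CUBIC)
def ln(P,col):
    P=np.array(P,float);X=np.c_[(P[:,:2]/1e3)@R.T+t,P[:,2]/1e3]
    q=proj(c,X)*4+1.5
    cv2.polylines(im,[q.round().astype(int).reshape(-1,1,2)],False,col,1)
for dx,col in((0,(0,0,255)),(-3,(255,0,0))):
    ln([(78+dx,-100,29),(78+dx,100,29)],col);ln([(-78+dx,-100,29),(-78+dx,100,29)],col)
ln([(100,-123,10),(100,100,10)],(0,255,255));ln([(-122,-83,10),(-122,-123,10),(100,-123,10)],(0,255,255))
cv2.imwrite("pics/u1.png",im[400:950,1200:1500]);cv2.imwrite("pics/u2.png",im[400:950,450:1000]);cv2.imwrite("pics/u3.png",im[0:400,1200:1500])
E
```

```text
0.08273397755560608 [0.64119577 0.14870352] [[-0.6  0.3]
 [ 2.7 -0.1]
 [ 0.2  0.3]
 [-2.1 -0.5]
 [-0.2 -0.1]]
```

View pics/u1.png

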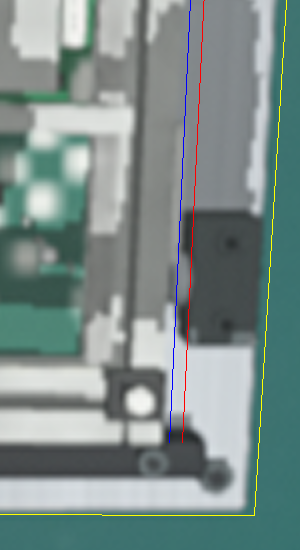

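View pics/u2.png

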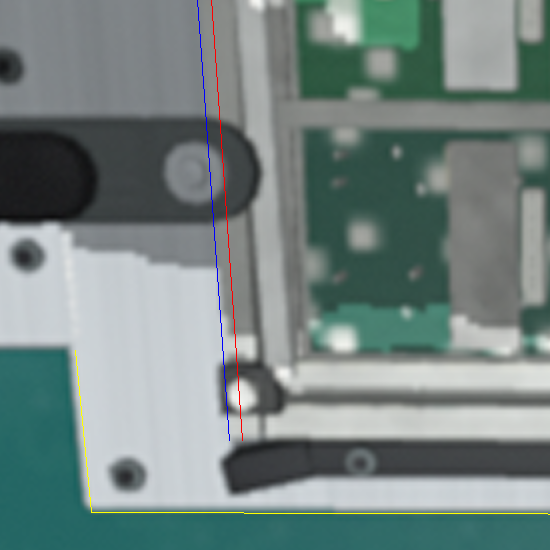

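View pics/u3.png

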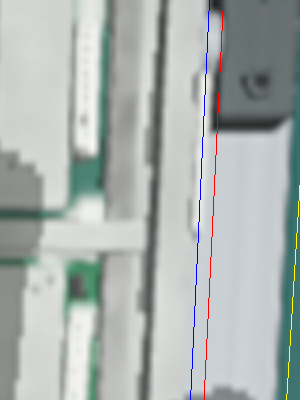

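```bash
python3 - <<'E'
from h import *
c=camera("wrist")
im=cv2.resize(c["color"][:,:,::-1],None,fx=4,fy=4,interpolation=cv2.INTER_CUBIC)
cv2.imwrite("pics/v1.png",im[330:800,100:500]);
uv=(np.array([(540,912),(1446,911)])-1.5)/4
W=ray(c,uv,.01);print(np.linalg.norm(W[0]-W[1])*1e3,"exp 222", [w2s(w).round(1) for w in W])
uv=(np.array([(1367,690),(1364,720),(1383,630),(670,700),(667,640)])-1.5)/4
for w in ray(c,uv,.029): print(w2s(w).round(1))
E
```

```text
220.80977874066926 exp 222 [array([-119.4, -121.3,   10. ]), array([ 101.4, -120.3,   10. ])]
[ 76.2 -63.6  29. ]
[ 75.9 -70.3  29. ]
[ 79.1 -50.5  29. ]
[-77.9 -66.3  29. ]
[-77.6 -53.1  29. ]
```

View pics/v1.png

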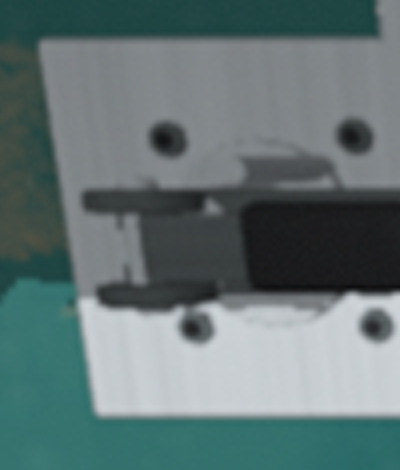

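```bash
python3 - <<'E'
from h import *
st();print(row([80,-105,80],np.pi/2),row([80,10,80],np.pi/2))
E
```

```text
t 15.62 st [ 19.6 -89.6 161.6] yaw-st [-3.141  0.     1.573] F [0.7 0.7 0.6] g 0.0003 q [ 0.03  0.6   1.19 -0.    1.35 -0.05]
[-3.000e-04  1.000e-04  1.100e-03 -3.100e-02  1.208e-01  1.632e-01] [-3.000e-04  1.000e-04  1.100e-03  1.990e-01  1.212e-01  1.631e-01]
```

>>> servo_tool:
  moves:
    - [[0,0,0,-0.031,0.06,0,1],[0,0,0,-0.031,0.1208,0.03,1],[0,0,0,-0.031,0.1208,0.1,1],[0,0,0,-0.031,0.1208,0.163,1],[0,0,0,-0.031,0.1208,0.163,1],[0,0,0,-0.031,0.1208,0.163,1]]

```text
time_s: 16.12
ee_pos: [0.7265, 0.0487, 0.0801]
eef_rot: [-3.139, -0.0, 1.655]
force: [-0.1, -0.3, 0.6]
grip_width: 0.0008
```

```bash
python3 - <<'E'
from h import *
st();c=camera("wrist");save(c,"w_w.png",None,1.4);save(c,"w_z.png",(200,100,400,250),4)
E
```

```text
t 16.12 st [  79.4 -104.7   80.1] yaw-st [-3.139 -0.     1.573] F [-0.1 -0.3  0.6] g 0.0008 q [ 0.02  0.81  1.03 -0.    1.3  -0.07]
```

View pics/w_w.png

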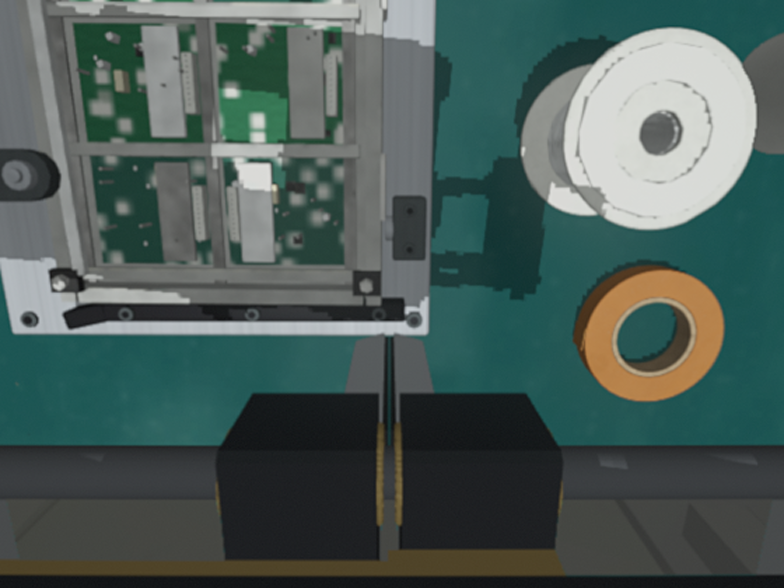

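View pics/w_z.png

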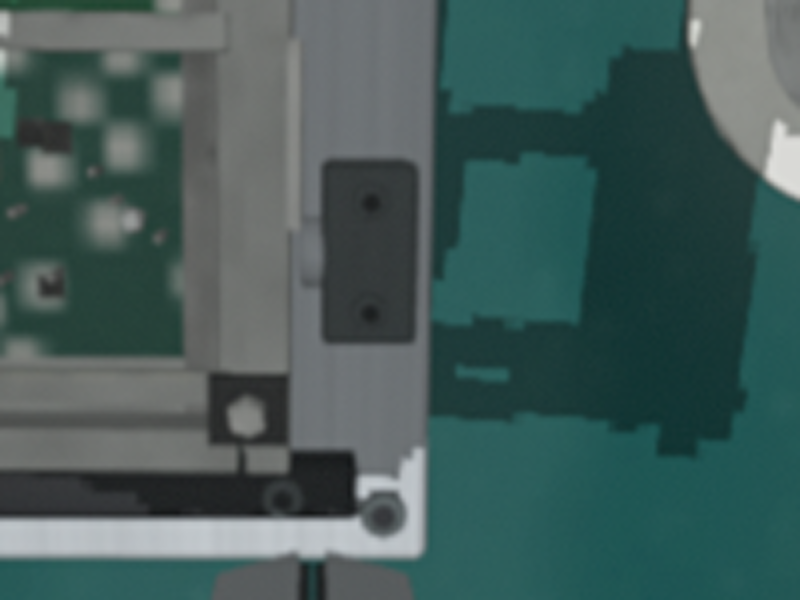

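```bash
python3 - <<'E'
from h import *
print(row([80,25,80],np.pi/2))
E
```

```text
[ 9.000e-04  1.000e-04  1.500e-03  2.595e-01 -3.000e-04  5.000e-03]
```

>>> servo_tool:
  moves:
    - [[0,0,0,0.08,0,0,1],[0,0,0,0.16,0,0,1],[0,0,0,0.23,0,0,1],[0,0,0,0.26,0,0,1],[0,0,0,0.26,0,0,1],[0,0,0,0.26,0,0,1]]

```text
time_s: 16.67
ee_pos: [0.7172, 0.1786, 0.0851]
eef_rot: [3.137, 0.0, 1.657]
force: [-0.4, -0.3, 0.0]
grip_width: 0.0007
```

```bash
python3 - <<'E'
from h import *
st();c=camera("wrist");save(c,"x_w.png",None,1.4);save(c,"x_z.png",(200,90,400,240),4)
E
```

```text
t 16.67 st [80.8 25.6 85.1] yaw-st [3.137 0.    1.575] F [-0.4 -0.3  0. ] g 0.0007 q [ 0.19  0.83  0.99 -0.    1.31  0.11]
```

View pics/x_w.png

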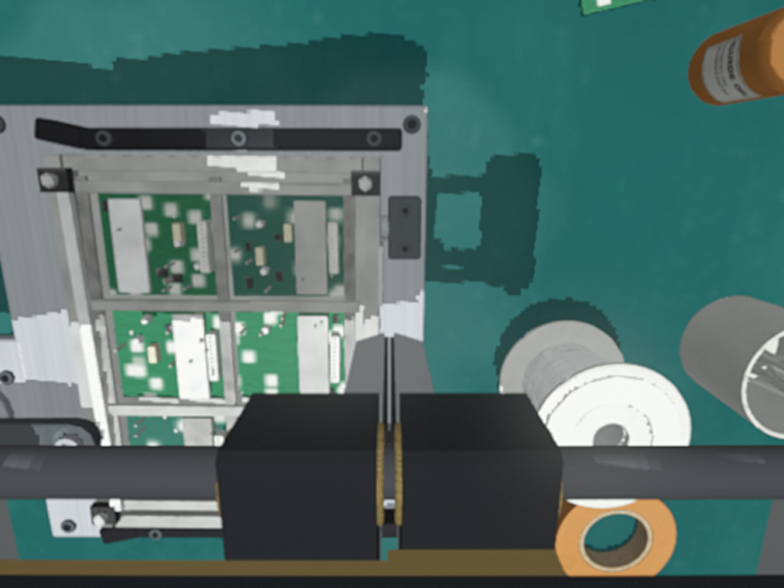

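View pics/x_z.png

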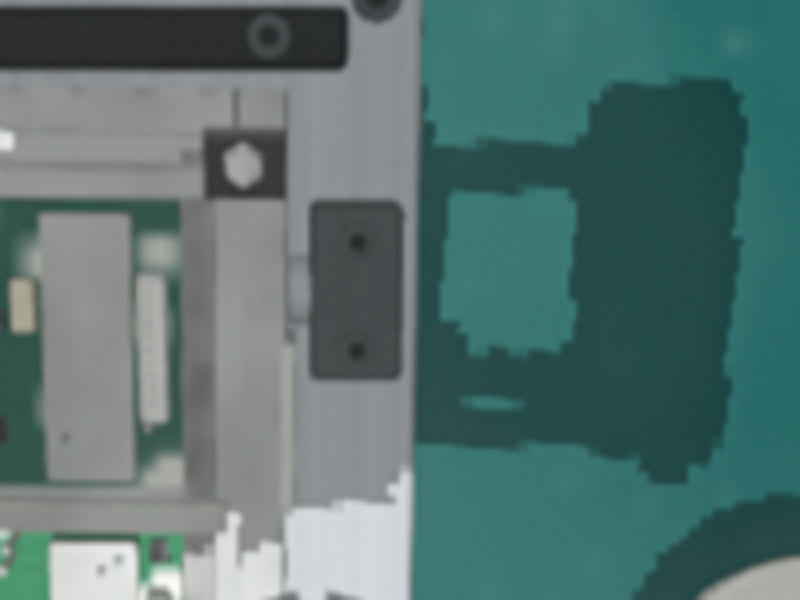

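```bash
python3 - <<'E'
from h import *
import numpy as np
c=camera("wrist")
# gradient profile along rows in view2; and from saved png w_w (1.4x) / w_z(4x) for view1
def prof(img,y0,y1,x0,x1):
    g=img[y0:y1,x0:x1].astype(float).mean((0,2)); return g.round(0).astype(int)
z1=cv2.imread("pics/w_z.png");z2=cv2.imread("pics/x_z.png")
print("v1 button rows",prof(z1,235,275,270,335)[::2]);print("v1 below btn",prof(z1,345,365,270,335)[::2])
print("v2 button rows",prof(z2,270,310,260,330)[::2]);print("v2 above",prof(z2,205,240,260,330)[::2])
print("plate v1",prof(z1,235,275,415,450)[::2],"v2",prof(z2,200,240,400,435)[::2])
E
```

```text
v1 button rows [113 113 113 113 113 113 113 111 106  98  95 101 108 109 109 107 107 109
 111 112 113 114 114 114 109 102  88  74  62  57  55  56  57]
v1 below btn [117 118 118 118 118 118 117 115 108 100  96 102 109 112 114 114 113 114
 114 115 115 115 115 115 115 115 114 113 112 111 111 111 112]
v2 button rows [142 141 141 140 140 140 140 140 141 141 140 134 123 117 120 128 134 139
 140 140 141 141 141 134 123 105  90  77  74  73  73  74  75  75  75]
v2 above [142 142 142 141 141 141 140 140 140 139 137 133 126 124 130 137 140 141
 142 142 145 145 146 135 115  91  76  67  69  72  74  74  74  74  73]
plate v1 [ 65  79  95 106 112 109 100  88  72  60  50  47  46  49  54  59  64  66] v2 [ 83 100 119 136 142 141 138 125 109  89  75  64  62  62  63  64  64  64]
```

```bash
python3 - <<'E'
from h import *
st()
for p in ([80,25,130],[-118,-79,130],[-118,-79,19],[-98,-79,19]): print(row(p,np.pi/2))
E
```

```text
t 16.77 st [80.7 23.8 84. ] yaw-st [3.138 0.    1.572] F [ 0.5 -0.3 -0.4] g 0.0003 q [ 0.19  0.83  0.99 -0.    1.31  0.11]
[ 0.002   0.0001  0.0008  0.0024 -0.001  -0.092 ]
[ 2.000e-03  1.000e-04  8.000e-04 -2.051e-01 -3.973e-01 -9.320e-02]
[ 2.000e-03  1.000e-04  8.000e-04 -2.050e-01 -3.980e-01  1.288e-01]
[ 2.000e-03  1.000e-04  8.000e-04 -2.051e-01 -3.580e-01  1.289e-01]
```

>>> servo_tool:
  moves:
    - [[0.002,0,0,0,0,-0.06,1],[0.002,0,0,-0.04,-0.07,-0.093,1],[0.002,0,0,-0.08,-0.14,-0.093,1],[0.002,0,0,-0.12,-0.21,-0.093,1],[0.002,0,0,-0.16,-0.28,-0.093,1],[0.002,0,0,-0.19,-0.35,-0.093,1],[0.002,0,0,-0.205,-0.398,-0.093,1],[0.002,0,0,-0.205,-0.398,-0.093,1],[0.002,0,0,-0.205,-0.398,-0.03,1],[0.002,0,0,-0.205,-0.398,0.04,1],[0.002,0,0,-0.205,-0.398,0.1,1],[0.002,0,0,-0.205,-0.398,0.129,1]]

```text
time_s: 17.77
ee_pos: [0.5268, 0.0569, 0.0161]
eef_rot: [-3.139, 0.0, 1.652]
force: [0.0, -0.4, 0.0]
grip_width: 0.0004
```

```bash
python3 - <<'E'
from h import *
st();c=camera("wrist");save(c,"y_w.png",None,1.4)
for x in(-98,-91): print(row([x,-79,19],np.pi/2))
E
```

```text
t 17.77 st [-118.9  -80.1   16.1] yaw-st [-3.139  0.     1.57 ] F [ 0.  -0.4  0. ] g 0.0004 q [ 0.04  0.5   1.74 -0.    0.91 -0.04]
[-0.0032  0.0001 -0.0002  0.0021  0.0433 -0.0088]
[-0.0032  0.0001 -0.0002  0.0021  0.0573 -0.0089]
```

View pics/y_w.png

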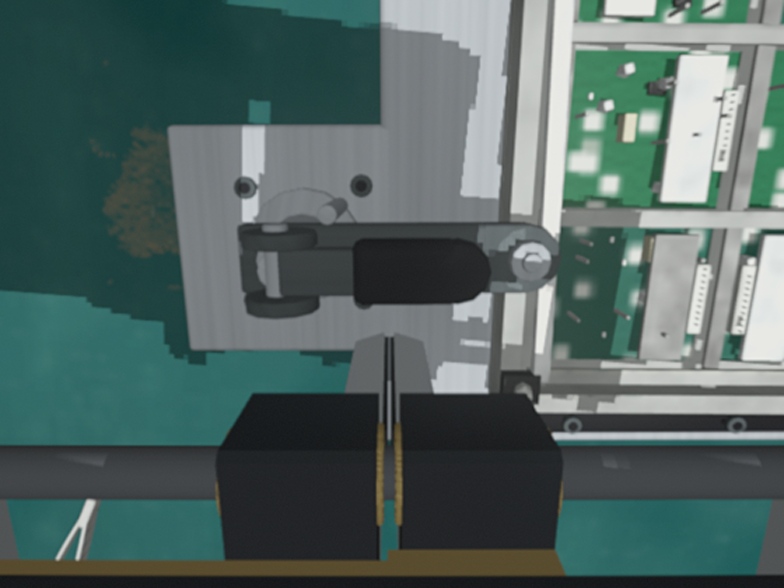

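>>> servo_tool:
  moves:
    - [[0,0,0,0.002,0.015,-0.006,1],[0,0,0,0.002,0.03,-0.006,1],[0,0,0,0.002,0.042,-0.006,1],[0,0,0,0.002,0.05,-0.006,1],[0,0,0,0.002,0.052,-0.006,1]]

```text
time_s: 18.23
ee_pos: [0.5533, 0.06, 0.0186]
eef_rot: [-3.139, 0.0, 1.652]
force: [0.0, 0.3, 0.1]
grip_width: 0.0008
```

>>> servo_tool:
  moves:
    - [[0,0,0,0,0.0015,0,1],[0,0,0,0,0.002,0,1]]

```text
time_s: 18.4
ee_pos: [0.5543, 0.0601, 0.0188]
eef_rot: [-3.138, 0.0, 1.652]
force: [-1.4, -0.1, 1.4]
grip_width: 0.0001
```

```bash
python3 - <<'E'
from h import *
st()
E
```

```text
t 18.4 st [-91.3 -79.2  18.8] yaw-st [-3.138  0.     1.57 ] F [-1.4 -0.1  1.4] g 0.0001 q [ 0.04  0.54  1.66 -0.    0.95 -0.04]
```

>>> servo_tool:
  moves:
    - [[0,0,0,0,0.0015,0,1],[0,0,0,0,0.003,0,1]]

```text
time_s: 18.57
ee_pos: [0.5552, 0.0601, 0.0188]
eef_rot: [-3.137, 0.0, 1.652]
force: [-4.8, -1.9, 2.2]
grip_width: 0.0005
```

>>> servo_tool:
  moves:
    - [[0,0,0,0,0.0015,0,1],[0,0,0,0,0.003,0,1]]

```text
time_s: 18.73
ee_pos: [0.5556, 0.0601, 0.0187]
eef_rot: [-3.134, 0.001, 1.653]
force: [-12.6, -2.4, 8.3]
grip_width: 0.0003
```

>>> servo_tool:
  moves:
    - [[0,0,0,0,0.003,0,1],[0,0,0,0,0.005,0,1],[0,0,0,0,0.005,0,1]]

```text
time_s: 18.98
ee_pos: [0.5557, 0.0601, 0.0186]
eef_rot: [-3.128, 0.001, 1.653]
force: [-20.4, -2.3, 13.0]
grip_width: 0.0004
```

```bash
python3 - <<'E'
from h import *
st()
E
```

```text
t 18.98 st [-89.9 -79.3  18.6] yaw-st [-3.128e+00  1.000e-03  1.571e+00] F [-20.4  -2.3  13. ] g 0.0004 q [ 0.04  0.55  1.64 -0.    0.96 -0.04]
```

```bash
python3 - <<'E'
from h import *
for p in ([-118,-79,19],[-118,-85,130],[80,-105,130],[80,-105,80]): print(row(p,np.pi/2))
E
```

```text
[-0.0088  0.0004  0.      0.0007 -0.0563 -0.0001]
[-0.0088  0.0004  0.     -0.0115 -0.0593 -0.222 ]
[-0.0088  0.0004  0.     -0.0515  0.3366 -0.2275]
[-0.0088  0.0004  0.     -0.0514  0.338  -0.1275]
```

>>> servo_tool:
  moves:
    - [[0,0,0,0,-0.01,0,1],[-0.008,0,0,0,-0.05,0,1],[-0.008,0,0,0,-0.058,-0.06,1],[-0.008,0,0,-0.005,-0.058,-0.14,1],[-0.008,0,0,-0.01,-0.04,-0.21,1],[-0.008,0,0,-0.02,0.04,-0.2275,1],[-0.008,0,0,-0.03,0.12,-0.2275,1],[-0.008,0,0,-0.05,0.2,-0.2275,1],[-0.008,0,0,-0.0515,0.28,-0.2275,1],[-0.008,0,0,-0.0515,0.337,-0.2,1],[-0.008,0,0,-0.0515,0.338,-0.1275,1],[-0.008,0,0,-0.0515,0.338,-0.1275,1]]

```text
time_s: 19.98
ee_pos: [0.7251, 0.0483, 0.0723]
eef_rot: [-3.131, 0.0, 1.653]
force: [-1.5, -0.1, -3.2]
grip_width: 0.0003
```

>>> servo_tool:
  moves:
    - [[0,0,0,0,0,0,1],[0,0,0,0,0,0,1]]

```text
time_s: 20.15
ee_pos: [0.7243, 0.0484, 0.0724]
eef_rot: [-3.13, -0.0, 1.653]
force: [0.5, 0.4, -0.9]
grip_width: 0.0006
```

```bash
python3 - <<'E'
from h import *
st();c=camera("wrist");save(c,"z_z.png",(200,100,400,250),4);save(c,"z_w.png",None,1.4)
z=cv2.imread("pics/z_z.png")
E
```

```text
t 20.15 st [  77.2 -104.8   72.4] yaw-st [-3.13  -0.     1.571] F [ 0.5  0.4 -0.9] g 0.0006 q [ 0.02  0.82  1.04 -0.    1.29 -0.07]
```

View pics/z_z.png

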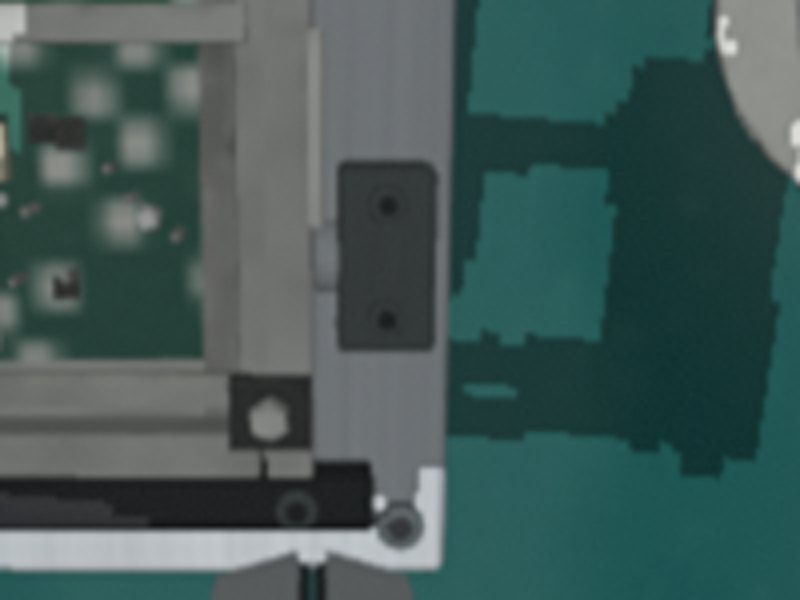

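>>> servo_tool:
  moves:
    - [[0,0,0,0.08,0,-0.02,1],[0,0,0,0.16,0,-0.02,1],[0,0,0,0.23,0,-0.02,1],[0,0,0,0.26,0,-0.02,1],[0,0,0,0.26,0,-0.02,1],[0,0,0,0.26,0,-0.02,1]]

```text
time_s: 20.7
ee_pos: [0.7145, 0.1781, 0.0854]
eef_rot: [-3.134, 0.0, 1.654]
force: [-0.1, -0.4, 0.5]
grip_width: 0.0005
```

```bash
python3 - <<'E'
from h import *
st();c=camera("wrist");save(c,"y2_z.png",(200,90,400,240),4)
E
```

```text
t 20.7 st [78.1 25.3 85.4] yaw-st [-3.134  0.     1.572] F [-0.1 -0.4  0.5] g 0.0005 q [0.19 0.83 0.99 0.   1.33 0.11]
```

View pics/y2_z.png

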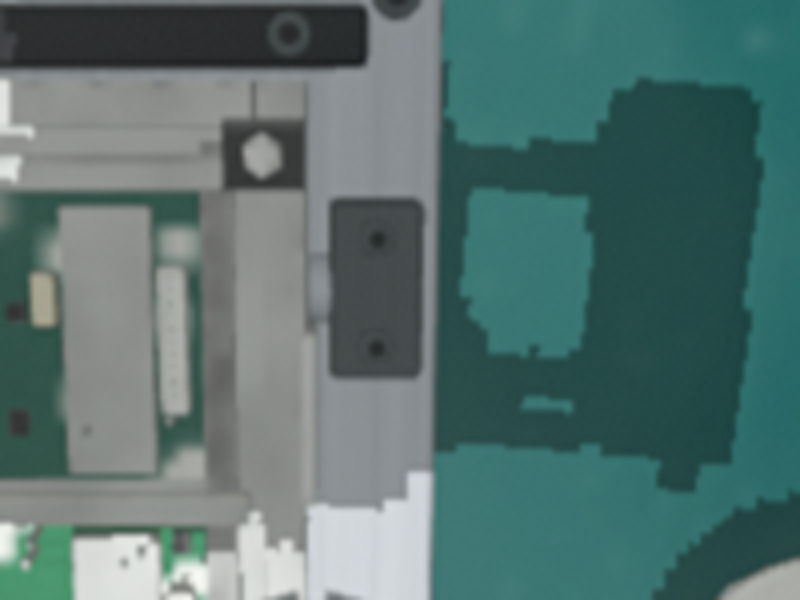

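```bash
python3 - <<'E'
from h import *
for p in ([80,25,130],[-118,48,130],[-118,48,19],[-95,48,19]): print(row(p,np.pi/2))
E
```

```text
[-0.0052  0.0001 -0.0002  0.0017  0.003  -0.0901]
[-5.20e-03  1.00e-04 -2.00e-04  4.76e-02 -3.93e-01 -8.68e-02]
[-5.200e-03  1.000e-04 -2.000e-04  4.760e-02 -3.912e-01  1.352e-01]
[-5.200e-03  1.000e-04 -2.000e-04  4.760e-02 -3.452e-01  1.348e-01]
```

>>> servo_tool:
  moves:
    - [[-0.005,0,0,0,0,-0.06,1],[-0.005,0,0,0.01,-0.07,-0.09,1],[-0.005,0,0,0.02,-0.15,-0.09,1],[-0.005,0,0,0.03,-0.23,-0.09,1],[-0.005,0,0,0.04,-0.31,-0.09,1],[-0.005,0,0,0.0476,-0.392,-0.09,1],[-0.005,0,0,0.0476,-0.392,-0.09,1],[-0.005,0,0,0.0476,-0.392,-0.02,1],[-0.005,0,0,0.0476,-0.391,0.05,1],[-0.005,0,0,0.0476,-0.391,0.11,1],[-0.005,0,0,0.0476,-0.391,0.134,1],[-0.005,0,0,0.0476,-0.391,0.134,1]]

```text
time_s: 21.75
ee_pos: [0.5164, 0.1832, 0.0177]
eef_rot: [-3.137, 0.001, 1.651]
force: [0.8, -0.2, -0.2]
grip_width: 0.0007
```

```bash
python3 - <<'E'
from h import *
st()
for x in(-95,-91): print(row([x,48,19],np.pi/2))
E
```

```text
t 21.75 st [-118.9   46.6   17.7] yaw-st [-3.137e+00  1.000e-03  1.569e+00] F [ 0.8 -0.2 -0.2] g 0.0007 q [ 0.27  0.53  1.68 -0.    0.94  0.19]
[-0.0027  0.0007 -0.0012  0.003   0.0478 -0.0029]
[-0.0027  0.0007 -0.0012  0.003   0.0558 -0.0029]
```

>>> servo_tool:
  moves:
    - [[0,0,0,0,0.02,-0.003,1],[0,0,0,0,0.04,-0.003,1],[0,0,0,0,0.048,-0.003,1],[0,0,0,0,0.052,-0.003,1],[0,0,0,0,0.056,-0.003,1]]

```text
time_s: 22.17
ee_pos: [0.5449, 0.1852, 0.0201]
eef_rot: [-3.139, 0.001, 1.65]
force: [-0.2, 0.0, -0.5]
grip_width: 0.0004
```

>>> servo_tool:
  moves:
    - [[0,0,0,0,0.002,0,1],[0,0,0,0,0.004,0,1]]

```text
time_s: 22.33
ee_pos: [0.5462, 0.1853, 0.0205]
eef_rot: [-3.137, 0.001, 1.65]
force: [-9.5, -1.6, 5.9]
grip_width: 0.0006
```

>>> servo_tool:
  moves:
    - [[0,0,0,0,0.003,0,1],[0,0,0,0,0.006,0,1],[0,0,0,0,0.006,0,1]]

```text
time_s: 22.58
ee_pos: [0.5465, 0.1853, 0.0204]
eef_rot: [-3.13, 0.002, 1.651]
force: [-20.7, -2.3, 12.3]
grip_width: 0.0002
```

```bash
python3 - <<'E'
from h import *
st()
E
```

```text
t 22.58 st [-88.8  46.2  20.4] yaw-st [-3.130e+00  2.000e-03  1.569e+00] F [-20.7  -2.3  12.3] g 0.0002 q [0.26 0.58 1.59 0.   0.99 0.18]
```

>>> servo_tool:
  moves:
    - [[0,0,0,0,-0.01,0,1],[-0.006,0,0,0,-0.05,0,1],[-0.006,0,0,0,-0.058,-0.06,1],[-0.006,0,0,0,-0.058,-0.14,1],[-0.006,0,0,0,-0.04,-0.2,1],[-0.006,0,0,0,0.04,-0.22,1],[-0.006,0,0,-0.01,0.12,-0.22,1],[-0.006,0,0,-0.02,0.2,-0.22,1],[-0.006,0,0,-0.03,0.28,-0.22,1],[-0.006,0,0,-0.045,0.337,-0.2,1],[-0.006,0,0,-0.045,0.338,-0.13,1],[-0.006,0,0,-0.045,0.338,-0.13,1]]

```text
time_s: 23.58
ee_pos: [0.7157, 0.1755, 0.0762]
eef_rot: [-3.131, 0.003, 1.65]
force: [-0.8, 0.4, -1.4]
grip_width: 0.0004
```

>>> servo_tool:
  moves:
    - [[0,0,0,0,0,0,1],[0,0,0,0,0,0,1]]

```text
time_s: 23.75
ee_pos: [0.7147, 0.1756, 0.0762]
eef_rot: [-3.129, 0.003, 1.65]
force: [-0.1, -0.4, -0.2]
grip_width: 0.0004
```

```bash
python3 - <<'E'
from h import *
st();c=camera("wrist");save(c,"A_z.png",(200,90,400,240),4)
E
```

```text
t 23.75 st [78.1 22.8 76.2] yaw-st [-3.129e+00  3.000e-03  1.568e+00] F [-0.1 -0.4 -0.2] g 0.0004 q [ 0.19  0.84  0.99 -0.    1.32  0.11]
```

View pics/A_z.png

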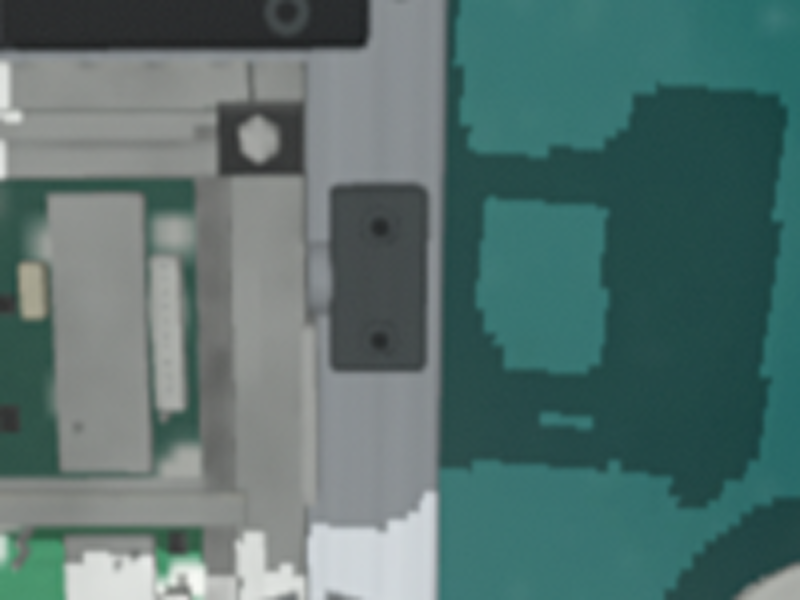

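>>> servo_tool:
  moves:
    - [[0,0,0,-0.08,0,0,1],[0,0,0,-0.16,0,0,1],[0,0,0,-0.23,0,0,1],[0,0,0,-0.26,0,0,1],[0,0,0,-0.26,0,0,1],[0,0,0,-0.26,0,0,1]]

```text
time_s: 24.3
ee_pos: [0.7258, 0.0464, 0.0795]
eef_rot: [-3.133, 0.003, 1.65]
force: [0.0, 1.2, 0.0]
grip_width: 0.0007
```

```bash
python3 - <<'E'
from h import *
st();c=camera("wrist");save(c,"B_z.png",(200,90,400,240),4)
E
```

```text
t 24.3 st [  78.5 -106.9   79.5] yaw-st [-3.133e+00  3.000e-03  1.568e+00] F [0.  1.2 0. ] g 0.0007 q [ 0.01  0.82  1.03 -0.    1.3  -0.06]
```

View pics/B_z.png

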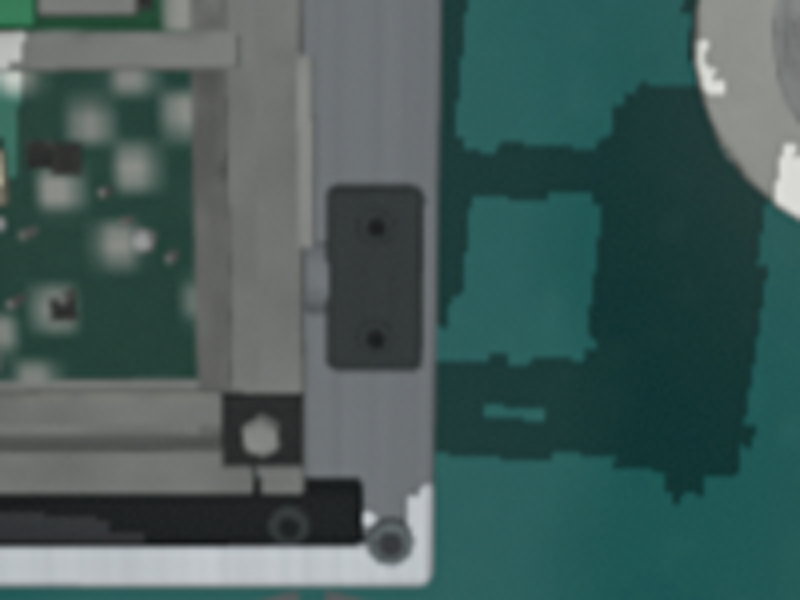

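>>> servo_tool:
  moves:
    - [[0,0,0,0,0,-0.06,1],[0,0,0,0,0,-0.12,1],[0,0,0,0,-0.08,-0.18,1],[0,0,0,0,-0.12,-0.2,1],[0,0,0,0,-0.12,-0.2,1],[0,0,0,0,-0.12,-0.2,1]]

```text
time_s: 24.85
ee_pos: [0.6665, 0.0448, 0.1817]
eef_rot: [-3.135, 0.003, 1.653]
force: [0.9, 0.6, 0.2]
grip_width: 0.0005
```

```bash
python3 - <<'E'
from h import *
st();c=camera("wrist");save(c,"C_w.png",None,1.4);d=camera("scene");save(d,"C_s.png",(190,180,310,270),6.6)
E
```

```text
t 24.85 st [  19.3 -103.6  181.7] yaw-st [-3.135e+00  3.000e-03  1.571e+00] F [0.9 0.6 0.2] g 0.0005 q [ 0.01  0.59  1.16 -0.    1.39 -0.07]
```

View pics/C_w.png

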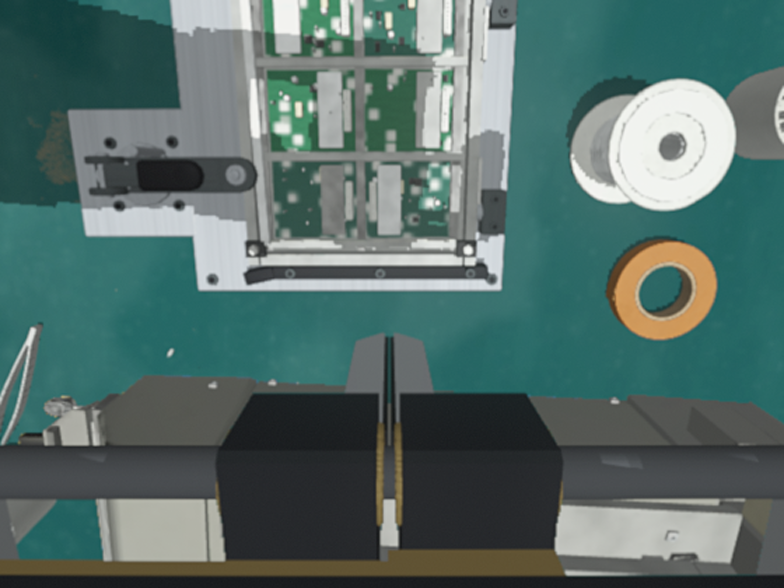

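View pics/C_s.png

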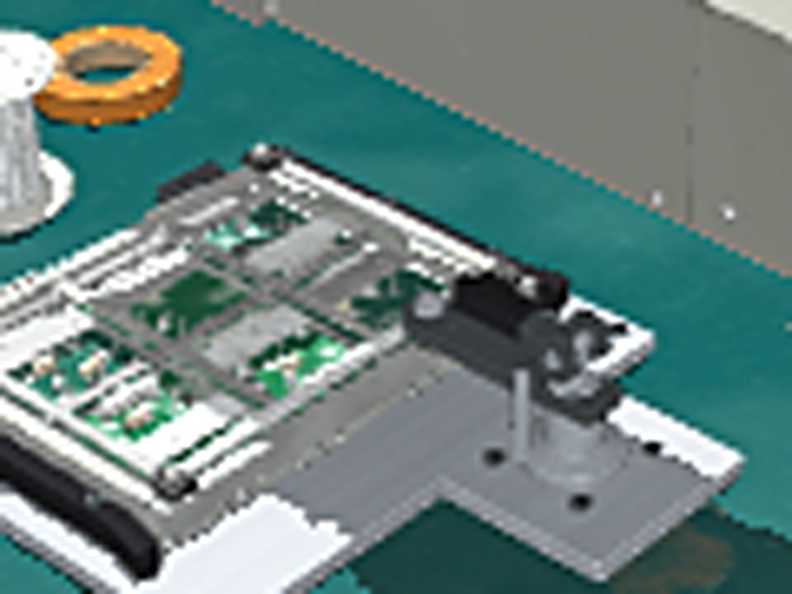

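The strap lies straight with its nose over the near rail. The lever is flat and the pallet is against both buttons. I'm handing in.

```bash
python3 -c "
from station import hand_in
print(hand_in())"
```

```text
the job is handed in; nothing more can be done
None
```

The pallet is home and clamped, but the last bit of its travel came after the clamp was closed, which is a departure from the order you asked for. I handed the job in at about 25 s.

**What I did:** With the closed fingertips I pushed the pallet along its guides until it met a hard stop at about 18 N. I swung the strap with the back of a finger onto its stop pin, about 12 N at the stop. Then I pushed the lever down to its end, about 20 N with the tip about 66 mm over the bench.

**What went wrong:** A close look afterwards showed the pallet slightly turned. Its left side was on its button, but its right side was about 1.5 mm short. I missed this before swinging the strap. I didn't open the clamp again. Instead I pushed the near rail again at about 20 N, first on the right and then on the left, so the rail slid about 1 mm under the closed pad.

**Last checks:**
- **Pallet:** both buttons show the same distance to the pallet's far edge and look in contact, to within about 0.3 mm in the images.
- **Strap and lever:** the strap is straight, with its nose over the near rail, and the lever is flat.
- **Gripper:** the arm was clear of everything, with no contact force.
- **Loose items:** I never touched the tools and parts. The tweezers and tub looked unmoved in the pictures; I didn't check the screwdriver and parts bin again at the end.
- **Disagreement:** the cameras and the arm's own readings differed by 2 to 3 mm in absolute position, so I judged "home" by the close-up views and the contact force.

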